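Clear a backlight tray, fit a light-guide plate and lock the push-rivet retainers

TASK

First clear every black packing block out of the grey metal tray into the blue bin. Then lay the white light-guide plate flat in the tray and push it square and flush into the corner of its two fences. Last, for every retainer on the tray, pull up its push-rivet pin to release it, swing its arm across the fence over the plate until it stops, and push the pin fully home again. Never force an arm round with its pin in, and leave the plate in its corner with the things around the work undisturbed.

Things in the scene. Friction and masses are not known exactly. Their poses are not given: they have to be found in the camera images.
- plate_mid (a point): centre (half-way up, 5 mm above its underside) of the loose light-guide plate: white acrylic, 60 mm (its x) by 190 mm (its y) by 10 mm thick, about 0.1 to 0.2 kg; it starts lying flat on a dark green mat, 2 mm thick and fixed, beside the tray. Half turns of the plate are alike.
- seat (a point): fixed point on the tray: where the plate's centre is when the plate lies home in the fence corner, 11 mm above the bench, axes as the plate's when home (z up). The tray floor's top is 5 mm below it and spans x -100..100, y -150..115 mm.
- tray: fixed grey metal tray, origin on the bench under the seat point, same axes. Long fence: inner face at x = +30 mm, 12 mm wide, along y -140..107. End fence: inner face at y = +95 mm, 12 mm wide, x -50..42. Both stand 10 mm above the floor, level with the plate's top. Towards -x and -y it is open; the floor is 6 mm above the bench.
- pivot1 (a point): swing axis of retainer 1 (clip1), half-way up its arm, which is 15 mm above the tray floor's top; held captive in the tray's slideway behind the long fence (play under 1 mm) at x = 80, y = 69 mm of the seat frame. Its grey base block is 12 mm high. The retainer may be absent (None).
- swing1 (a joint): angle of the black arm (20 mm wide, 6 thick, tip 58 mm from the pivot, passing 2.5 mm above the plate). 0: along the tray's -x, across the long fence, tip 8 mm over the seated plate; 1.57: parked along the tray's -y, clear of the plate (all start there). Stops at both ends, grows anticlockwise seen from above, 0.02 N m friction, stays where left.
- head1 (a point): centre of the round off-white head of the retainer's push rivet: 18 mm diameter, 12 mm high, on the arm 30 mm from the pivot. Head down, its underside rests on a 20 mm wide, 2 mm high collar on the arm and its top is 38.5 mm above the bench; pulled up it stands 10 mm higher.
- pin1 (a joint): height of the rivet's centre pin, m: 0 fully home (head flush on its collar, locked), 0.010 right up (released, stops there, stays in the arm). Slides with 3.5 N friction, stays where left. Home, the shank reaches 7 mm into a hole in the base at either end of the swing: the arm turns only with the pin up over 7 mm; the pin goes in only within 0.07 rad of an end stop (a lock, but force over 25 N breaks it).
- pivot2 (a point): swing axis of retainer 2 (clip2), half-way up its arm, which is 15 mm above the tray floor's top; held captive in the tray's slideway behind the long fence (play under 1 mm) at x = 80, y = -4 mm of the seat frame. Its grey base block is 12 mm high. The retainer may be absent (None).
- swing2 (a joint): angle of the black arm (20 mm wide, 6 thick, tip 58 mm from the pivot, passing 2.5 mm above the plate). 0: along the tray's -x, across the long fence, tip 8 mm over the seated plate; 1.57: parked along the tray's -y, clear of the plate (all start there). Stops at both ends, grows anticlockwise seen from above, 0.02 N m friction, stays where left.
- head2 (a point): centre of the round off-white head of the retainer's push rivet: 18 mm diameter, 12 mm high, on the arm 30 mm from the pivot. Head down, its underside rests on a 20 mm wide, 2 mm high collar on the arm and its top is 38.5 mm above the bench; pulled up it stands 10 mm higher.
- pin2 (a joint): height of the rivet's centre pin, m: 0 fully home (head flush on its collar, locked), 0.010 right up (released, stops there, stays in the arm). Slides with 3.5 N friction, stays where left. Home, the shank reaches 7 mm into a hole in the base at either end of the swing: the arm turns only with the pin up over 7 mm; the pin goes in only within 0.07 rad of an end stop (a lock, but force over 25 N breaks it).
- pivot3 (a point): swing axis of retainer 3 (clip3), half-way up its arm, which is 15 mm above the tray floor's top; held captive in the tray's slideway behind the long fence (play under 1 mm) at x = 80, y = -77 mm of the seat frame. Its grey base block is 12 mm high. The retainer may be absent (None).
- swing3 (a joint): angle of the black arm (20 mm wide, 6 thick, tip 58 mm from the pivot, passing 2.5 mm above the plate). 0: along the tray's -x, across the long fence, tip 8 mm over the seated plate; 1.57: parked along the tray's -y, clear of the plate (all start there). Stops at both ends, grows anticlockwise seen from above, 0.02 N m friction, stays where left.
- head3 (a point): centre of the round off-white head of the retainer's push rivet: 18 mm diameter, 12 mm high, on the arm 30 mm from the pivot. Head down, its underside rests on a 20 mm wide, 2 mm high collar on the arm and its top is 38.5 mm above the bench; pulled up it stands 10 mm higher.
- pin3 (a joint): height of the rivet's centre pin, m: 0 fully home (head flush on its collar, locked), 0.010 right up (released, stops there, stays in the arm). Slides with 3.5 N friction, stays where left. Home, the shank reaches 7 mm into a hole in the base at either end of the swing: the arm turns only with the pin up over 7 mm; the pin goes in only within 0.07 rad of an end stop (a lock, but force over 25 N breaks it).
- lifter: bystander: brown-red suction lifter, 72 mm wide and 74 mm high, standing beyond the work; origin under its centre
- tape: bystander: roll of tape, 100 mm across, 24 mm high; origin under its centre
- jar: bystander: small white jar, 48 mm across, 60 mm high, between the robot and the work; origin under its centre
- bin_in (a point): centre of the inner floor, 3 mm above the bench, of the fixed blue open bin: 100 mm (x) by 140 mm (y) outside, 40 mm high, walls 3 mm; it stands just beyond the mat
- block1_mid (a point): centre, half-way up, of a loose black packing block: foot 26 mm (x) by 44 mm (y), 8 mm high, with a rib 14 mm wide (x), 44 mm long, 16 mm high on top; 24 mm high in all, 30 g. It starts on the tray's floor, rib up. May be absent (None).
- block2_mid (a point): centre, half-way up, of a loose black packing block: foot 26 mm (x) by 44 mm (y), 8 mm high, with a rib 14 mm wide (x), 44 mm long, 16 mm high on top; 24 mm high in all, 30 g. It starts on the tray's floor, rib up. May be absent (None).
- block3_mid (a point): centre, half-way up, of a loose black packing block: foot 26 mm (x) by 44 mm (y), 8 mm high, with a rib 14 mm wide (x), 44 mm long, 16 mm high on top; 24 mm high in all, 30 g. It starts on the tray's floor, rib up. May be absent (None).
There are look-alikes about, which are no part of the job. What is shaped like the part that bears pivot3 but yellow is not meant. There is more than one size of the part that bears plate_mid; the job needs the larger.

How it is judged:
By the outcome, as a careful person would: the job done as asked, in the order asked, and still so for the second after the job is handed in, with the robot touching nothing.
Of clip1, clip2, clip3 only 2 to 3 are there at a start; the rules pass over those that are not, and their reading is None.
Of block1, block2, block3 only 2 to 3 are there at a start; the rules pass over those that are not, and their reading is None.
At some moment in a run one of plate may be knocked a few centimetres aside while the robot is not near it.
Once in a run the grip may slacken for a moment while it holds something.
It also fails if it takes over 210 s, if anything falls off the work surface, if the arm or the gripper's body presses on something with over 40 N, if the wrist force passes 120 N, or if a joint passes its speed limit or range.

ROBOT

A 6-joint arm with a two-finger parallel gripper is mounted at the origin on the work surface. World frame = base frame: x ahead of the robot, y to its left, z up, the work surface at z = 0. Lengths are in m, angles in rad, forces in N, time in s.
With the tool pointing down it reaches from about 0.3 to 0.875 m from the base axis. Payload 6.4 kg.
Tool frame: the origin (TCP) lies at the very end of the fingers, on their centre line; the grasp point (between the pads) lies 19 mm behind it; z points along the fingers, y is the direction in which the jaws open and shut (so a half turn about z gives the same grasp; the last joint's range is limited). The gripper opens to 85 mm and grips with 20 to 120 N. Pads are 22 mm wide; open, the fingers measure 114 mm over their backs; the gripper's body (76 mm by 85 mm) begins 54 mm behind the grasp point. The pads swing forward as they close: fully open they stand 13 mm farther back than shut.
Start: joints at [-1.479, 0.181, 1.607, -0, 1.354, -0.206], TCP at [0.169, -0.55, 0.231] pointing down, gripper open.
Joint ranges: [-2.99, 2.99], [-0.89, 2.07], [0.3, 2.58], [-1.14, 4.28], [0, 2.63], [-3.12, 3.12]. Speed limits (rad/s): [2.57, 2.57, 3.01, 3.14, 3.14, 3.14].

INTERFACE

Orientations are given as a unit quaternion [x, y, z, w].
In Python, from workcell import robot gives the robot as it stands.
- The arm moves only by the tool servo_tool, never from a script. Its argument "commands" is a list of rows, each an object of numbers: "hand": the opening, from -1 (shut) to 1 (fully open); "tx", "ty", "tz": the shift along the tool's x, y, z in mm; "ax", "ay", "az": the turn, a rotation vector about the tool's x, y, z in rad. In form: [{"hand": .., "tx": .., "ty": .., "tz": .., "ax": .., "ay": .., "az": ..}, ...]. A call has 1 to 20 rows; each row shifts and turns the commanded pose from where the row before left it, along the tool's axes as they then stand; what a row does not reach is not made up. A row lasts 1/10 s, in which the tool goes at most 50 mm and 8.59 degrees, less where a joint would pass 70% of its speed; a pose out of reach is approached as far as the arm can. A call is refused whole if a number of a shift passes 50 or a number of a turn 0.15, either way. A call with a gripper value outside its range is refused whole. The fingers move at their own pace and stop on an object; "force" is the grip in N (left out, the last holds). Time passes only in rows, so rows that do not move let the fingers close. It gives the time, the measured TCP pose, the force and the opening at its end, in the units of the state.
- robot.observe(): the state, without advancing time (a new reading comes with each control period).
- robot.grab_frame(name): name is "scene" or "side" or "wrist"; returns a dict with "pixels" (480x640x3 uint8, red, green, blue), "depth" (480x640 float32, m along the optical axis (not along the pixel's ray), 0 where there is no reading), "fx", "fy", "cx", "cy" (pixels), "world_from_camera" (4x4, takes a point from camera to world coordinates); the wrist camera has in their place "hand_eye" (4x4, takes a point from camera to tool coordinates, whose origin is the TCP and whose axes are the flange's). Camera axes: x right, y down, z forward; pixel columns grow to the right and rows downward; lengths in m; the calibration is good to about 2 mm. The wrist camera is an equidistant fisheye: a pixel r from the principal point sees the ray r / f radians off the axis. A picture is of the moment at which its call begins: read the wrist's pose just before it.
- robot.hand_in(): hands the job in, once; it reports no verdict.
The state is a dict: "time": time; "q": joint angles; "joint_vel": joint speeds; "joint_efforts": joint torques, N m; "tcp_pos": TCP position; "orientation": TCP orientation; "contact_force": force on the tool from outside, world axes, zero at the start; "torque": the same for the moment, N m; "grip_width": opening from 0.0 (shut) to 1.0 (fully open).
Only numpy, scipy, OpenCV 4.12 (cv2) and the standard library are available. Lean on these libraries where they do the work, as an engineer would, in place of code of your own. Each camera call takes 0.05 s, during which the arm holds its last target. There are 200 camera calls.

## Working session

There is one attempt and no reset: what is moved stays moved. The work goes in short steps, Python scripts to look and compute and a tool call to move; the robot and the scene stay as the last step left them, time stands still between calls to the robot, and variables do not carry over. Pictures are saved under pics/ and viewed, about 12 in all and at most 16, crops included, and the job is handed in when it is done.

Besides the shell and the picture viewer there is one more tool, called after "Request:" by a JSON object that holds its "fn" and its "kwargs", one argument or row to a line. servo_tool: Moves the arm, as the interface text tells. Its arguments: {"type":"object","properties":{"commands":{"type":"array"},"force":{"type":"number"}},"required":["commands"]}

```bash
mkdir -p pics; ls
cat > h.py <<'E'
import numpy as np, cv2
from workcell import robot
from scipy.spatial.transform import Rotation as R
def snap(n,fn=None):
    f=robot.grab_frame(n)
    if fn: cv2.imwrite(fn,f["pixels"][...,::-1])
    return f
def pts(f):
    v,u=np.mgrid[0:480,0:640]; z=f["depth"]
    p=np.stack([(u-f["cx"])/f["fx"]*z,(v-f["cy"])/f["fy"]*z,z],-1)
    T=np.array(f["world_from_camera"]); return p@T[:3,:3].T+T[:3,3]
def st():
    s=robot.observe(); print(round(s["time"],2),np.round(s["tcp_pos"],4),np.round(R.from_quat(s["orientation"]).as_matrix().T,3).tolist(),np.round(s["contact_force"],1),round(s["grip_width"],3)); return s
E
python3 - <<'E'
from h import *
s=st()
a=snap("scene","pics/scene0.png"); b=snap("side","pics/side0.png")
np.savez("f0.npz",a=pts(a),b=pts(b),ac=a["pixels"],bc=b["pixels"])
for f in(a,b): print(f["fx"],f["cx"],f["cy"],np.round(f["world_from_camera"],3).tolist(),(f["depth"]>0).mean())
E
```

```text
pics
0.0 [ 0.1687 -0.5491  0.2304] [[0.956, 0.293, 0.0], [0.293, -0.956, -0.002], [-0.0, 0.002, -1.0]] [0.1 0.6 0.2] 1.002
523.1734021563116 318.9247396088806 236.01290324550573 [[-0.637, 0.665, -0.39, 0.909], [0.77, 0.556, -0.311, 0.302], [0.01, -0.498, -0.867, 0.859], [0.0, 0.0, 0.0, 1.0]] 0.9961197916666666
453.7169615999877 323.21530678393947 232.37129436861767 [[0.996, -0.064, 0.066, 0.511], [-0.092, -0.691, 0.717, -0.645], [-0.0, -0.72, -0.694, 0.676], [0.0, 0.0, 0.0, 1.0]] 0.9959993489583333
```

View pics/scene0.png

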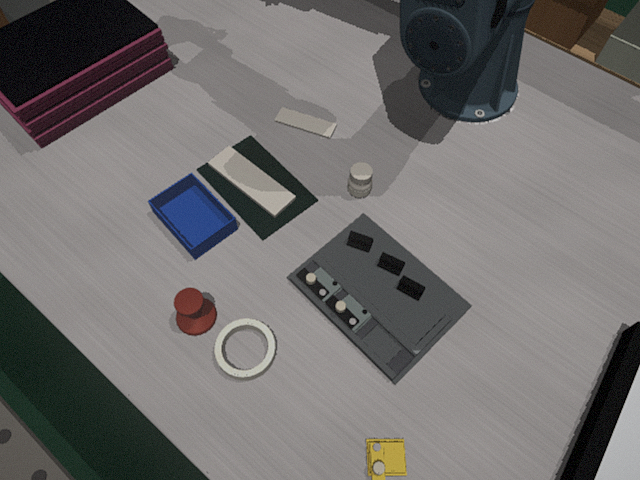

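View pics/side0.png

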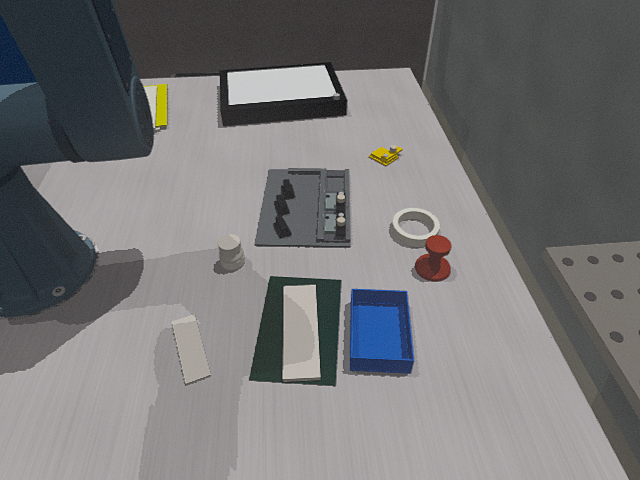

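```bash
cat > m.py <<'E'
from h import *
d=np.load("f0.npz")
for k in "ab":
    P=d[k];C=d[k+"c"].astype(int);hsv=cv2.cvtColor(d[k+"c"],cv2.COLOR_RGB2HSV).astype(int)
    X,Y,Z=P[...,0],P[...,1],P[...,2]; V=hsv[...,2];S=hsv[...,1];H=hsv[...,0]
    W=(X>.25)&(X<.95)&(Y>-.6)&(Y<.45)
    print(k,"bench z",np.median(Z[W&(V>140)&(S<40)&(abs(Z)<.01)]))
    def rep(n,m,mn=60):
        nn,l,s,c=cv2.connectedComponentsWithStats((m&W).astype(np.uint8))
        for i in range(1,nn):
            if s[i,4]<mn: continue
            q=P[l==i]; (cx,cy),(w,h),a=cv2.minAreaRect((q[:,:2]*1000).astype(np.float32))
            print(n,"px",c[i].round(),s[i,4],"rect c",round(cx,1),round(cy,1),"wh",round(w,1),round(h,1),"a",round(a,1),"z",np.percentile(q[:,2],[5,50,95]).round(4))
    rep("white",(S<60)&(V>140)&(Z>.006)&(Z<.07),40)
    rep("black",(V<45)&(Z>.012)&(Z<.06)&(Y>-.2),40)
    rep("trayfloor",(V>50)&(V<130)&(S<60)&(Z>.003)&(Z<.03)&(Y>-.2),300)
    rep("blue",(H>100)&(H<130)&(S>150),200)
    rep("green",(H>60)&(H<100)&(S>80)&(V<90)&(Z<.02),200)
    rep("red",(((H<8)|(H>172))&(S>120)),100)
E
python3 m.py
```

```text
a bench z 0.00011162684773236009
white px [306. 122.] 546 rect c 326.2 -207.6 wh 40.2 127.9 a 16.8 z [0.0061 0.0075 0.0096]
white px [251. 180.] 2256 rect c 513.8 -191.5 wh 191.8 60.4 a 87.7 z [0.0095 0.012  0.0146]
white px [361. 171.] 291 rect c 387.9 -14.3 wh 40.8 38.7 a 40.6 z [0.0576 0.0601 0.0623]
white px [310. 277.] 65 rect c 607.2 47.4 wh 27.4 15.1 a 16.5 z [0.0377 0.0405 0.0426]
white px [340. 305.] 73 rect c 617.1 121.4 wh 24.5 15.2 a 0.4 z [0.0401 0.0427 0.0445]
white px [244. 348.] 1121 rect c 773.4 42.0 wh 98.6 98.1 a 70.3 z [0.0215 0.024  0.0264]
white px [379. 467.] 107 rect c 780.1 319.9 wh 17.9 15.0 a 34.6 z [0.0303 0.0326 0.0349]
black px [360. 241.] 324 rect c 492.5 65.3 wh 23.5 43.9 a 20.9 z [0.013  0.0273 0.0316]
black px [391. 264.] 348 rect c 493.9 136.4 wh 25.4 45.1 a 16.8 z [0.0131 0.0275 0.0318]
black px [311. 283.] 239 rect c 613.4 54.0 wh 64.6 22.8 a 83.3 z [0.0224 0.0248 0.027 ]
black px [410. 287.] 365 rect c 509.9 190.5 wh 21.1 44.0 a 7.7 z [0.0129 0.0277 0.032 ]
black px [341. 312.] 292 rect c 621.6 124.2 wh 68.7 24.0 a 82.3 z [0.0205 0.0245 0.0273]
t
[... 597 characters left out ...]
81 rect c 512.4 -190.1 wh 191.1 59.3 a 87.7 z [0.0098 0.0116 0.0134]
white px [190. 348.] 940 rect c 324.8 -207.4 wh 40.3 128.8 a 17.9 z [0.0061 0.0069 0.0083]
black px [284. 231.] 46 rect c 491.8 50.2 wh 20.0 21.1 a 3.8 z [0.013  0.0187 0.0283]
trayfloor px [305. 207.] 5505 rect c 542.6 148.0 wh 268.3 199.8 a 83.2 z [0.0038 0.0061 0.017 ]
blue px [379. 331.] 3189 rect c 646.5 -210.4 wh 141.7 98.9 a 81.7 z [0.0009 0.003  0.0397]
green px [332. 334.] 311 rect c 562.7 -196.2 wh 109.9 27.6 a 80.8 z [-0.0003  0.0017  0.0035]
red px [438. 244.] 350 rect c 780.9 -67.4 wh 45.6 45.1 a 14.2 z [0.0686 0.071  0.0733]
red px [433. 268.] 451 rect c 779.0 -69.7 wh 60.0 67.4 a 62.7 z [0.0051 0.0107 0.0167]
```

Request:
{"fn": "servo_tool", "kwargs": {
  "commands": [
    {"az":-0.145},
    {"az":-0.145},
    {"az":-0.145},
    {"az":-0.145},
    {"az":-0.144},
    {"az":-0.144},
    {"az":-0.144},
    {"az":-0.144},
    {}
  ]
}}

```text
invalid input at $.commands[0]: expected keys hand, tx, ty, tz, ax, ay, az
```

Request:
{"fn": "servo_tool", "kwargs": {
  "commands": [
    {"tx":36,"ty":13,"tz":-3},
    {"tx":36,"ty":13,"tz":-3},
    {"tx":36,"ty":13,"tz":-3},
    {"tx":36,"ty":13,"tz":-3},
    {"tx":36,"ty":13,"tz":-3},
    {"tx":36,"ty":13,"tz":-3},
    {"tx":36,"ty":13,"tz":-3},
    {"tx":36,"ty":13,"tz":-3},
    {"tx":36,"ty":13,"tz":-3},
    {"tx":36,"ty":13,"tz":-3},
    {"tx":36,"ty":13,"tz":-3},
    {"tx":36,"ty":13,"tz":-3},
    {"tx":36,"ty":13,"tz":-3},
    {"tx":36,"ty":13,"tz":-3},
    {"tx":36,"ty":13,"tz":-3},
    {"tx":36,"ty":13,"tz":-3},
    {"tx":36,"ty":13,"tz":-3},
    {"tx":36,"ty":13,"tz":-3},
    {"tx":36,"ty":13,"tz":-3},
    {"tx":36,"ty":13,"tz":-3}
  ]
}}

```text
invalid input at $.commands[0]: expected keys hand, tx, ty, tz, ax, ay, az
```

```bash
cat >> h.py <<'E'
def wrist(fn=None):
    s=robot.observe(); f=robot.grab_frame("wrist")
    T=np.eye(4); T[:3,:3]=R.from_quat(s["orientation"]).as_matrix(); T[:3,3]=s["tcp_pos"]
    f["T"]=T@np.array(f["hand_eye"])
    if fn: cv2.imwrite(fn,f["pixels"][...,::-1])
    return f
def wpts(f):
    v,u=np.mgrid[0:480,0:640]; dx,dy=(u-f["cx"])/f["fx"],(v-f["cy"])/f["fy"]
    r=np.hypot(dx,dy)+1e-9; k=np.tan(np.minimum(r,1.45))/r; z=f["depth"]
    p=np.stack([dx*k*z,dy*k*z,z],-1); return p@f["T"][:3,:3].T+f["T"][:3,3]
def wray(f,u,v,z):
    dx,dy=(u-f["cx"])/f["fx"],(v-f["cy"])/f["fy"]; r=np.hypot(dx,dy)+1e-9
    d=f["T"][:3,:3]@np.array([dx/r*np.sin(r),dy/r*np.sin(r),np.cos(r)]); o=f["T"][:3,3]
    return o+d*(z-o[2])/d[2]
E
python3 - <<'E'
from h import *
st(); f=wrist("pics/w1.png"); print(f["fx"],f["cx"],f["cy"],np.round(f["hand_eye"],3).tolist())
np.savez("w1.npz",P=wpts(f),C=f["pixels"])
E
```

```text
0.1 [ 0.1687 -0.5492  0.2305] [[0.956, 0.293, 0.0], [0.293, -0.956, -0.002], [-0.0, 0.002, -1.0]] [ 0.1 -0.4  0.1] 0.999
371.64829954431775 324.760640380692 241.14766822651933 [[0.0, -0.966, -0.258, 0.066], [1.0, 0.0, 0.001, -0.0], [-0.0, -0.258, 0.966, -0.143], [0.0, 0.0, 0.0, 1.0]]
```

View pics/w1.png

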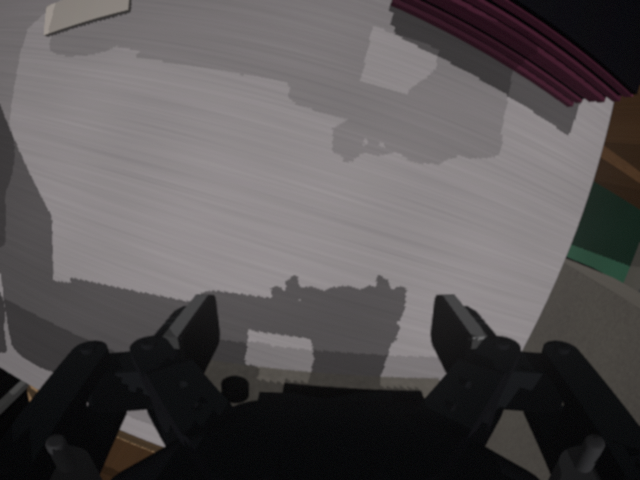

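Request:
{"fn": "servo_tool", "kwargs": {
  "commands": [
    {"hand":1,"tx":0,"ty":0,"tz":0,"ax":0,"ay":0,"az":-0.145},
    {"hand":1,"tx":0,"ty":0,"tz":0,"ax":0,"ay":0,"az":-0.145},
    {"hand":1,"tx":0,"ty":0,"tz":0,"ax":0,"ay":0,"az":-0.145},
    {"hand":1,"tx":0,"ty":0,"tz":0,"ax":0,"ay":0,"az":-0.145},
    {"hand":1,"tx":0,"ty":0,"tz":0,"ax":0,"ay":0,"az":-0.144},
    {"hand":1,"tx":0,"ty":0,"tz":0,"ax":0,"ay":0,"az":-0.144},
    {"hand":1,"tx":0,"ty":0,"tz":0,"ax":0,"ay":0,"az":-0.144},
    {"hand":1,"tx":0,"ty":0,"tz":0,"ax":0,"ay":0,"az":-0.144}
  ]
}}

```text
time: 0.95
tcp_pos: [0.1687, -0.5495, 0.2309]
orientation: [0.745, 0.667, 0.0, -0.0]
contact_force: [-0.1, -0.4, 0.6]
grip_width: 0.997
```

Request:
{"fn": "servo_tool", "kwargs": {
  "commands": [
    {"hand":1,"tx":36,"ty":13,"tz":-3,"ax":0,"ay":0,"az":0},
    {"hand":1,"tx":36,"ty":13,"tz":-3,"ax":0,"ay":0,"az":0},
    {"hand":1,"tx":36,"ty":13,"tz":-3,"ax":0,"ay":0,"az":0},
    {"hand":1,"tx":36,"ty":13,"tz":-3,"ax":0,"ay":0,"az":0},
    {"hand":1,"tx":36,"ty":13,"tz":-3,"ax":0,"ay":0,"az":0},
    {"hand":1,"tx":36,"ty":13,"tz":-3,"ax":0,"ay":0,"az":0},
    {"hand":1,"tx":36,"ty":13,"tz":-3,"ax":0,"ay":0,"az":0},
    {"hand":1,"tx":36,"ty":13,"tz":-3,"ax":0,"ay":0,"az":0},
    {"hand":1,"tx":36,"ty":13,"tz":-3,"ax":0,"ay":0,"az":0},
    {"hand":1,"tx":36,"ty":13,"tz":-3,"ax":0,"ay":0,"az":0},
    {"hand":1,"tx":36,"ty":13,"tz":-3,"ax":0,"ay":0,"az":0},
    {"hand":1,"tx":36,"ty":13,"tz":-3,"ax":0,"ay":0,"az":0},
    {"hand":1,"tx":36,"ty":13,"tz":-3,"ax":0,"ay":0,"az":0},
    {"hand":1,"tx":36,"ty":13,"tz":-3,"ax":0,"ay":0,"az":0},
    {"hand":1,"tx":36,"ty":13,"tz":-3,"ax":0,"ay":0,"az":0},
    {"hand":1,"tx":36,"ty":13,"tz":-3,"ax":0,"ay":0,"az":0},
    {"hand":1,"tx":36,"ty":13,"tz":-3,"ax":0,"ay":0,"az":0},
    {"hand":1,"tx":36,"ty":13,"tz":-3,"ax":0,"ay":0,"az":0},
    {"hand":1,"tx":18,"ty":6,"tz":0,"ax":0,"ay":0,"az":0},
    {"hand":1,"tx":0,"ty":0,"tz":0,"ax":0,"ay":0,"az":0}
  ]
}}

```text
time: 2.95
tcp_pos: [0.4851, 0.0858, 0.285]
orientation: [0.746, 0.666, 0.0, -0.0]
contact_force: [0.4, 0.3, 0.1]
grip_width: 0.999
```

Run:
```python
from h import *
st(); f=wrist("pics/w2.png")
np.savez("w2.npz",P=wpts(f),C=f["pixels"],D=f["depth"])
```

```text
2.95 [0.4851 0.0858 0.285 ] [[0.113, 0.994, 0.001], [0.994, -0.113, -0.001], [-0.001, 0.001, -1.0]] [0.4 0.3 0.1] 0.999
```

View pics/w2.png

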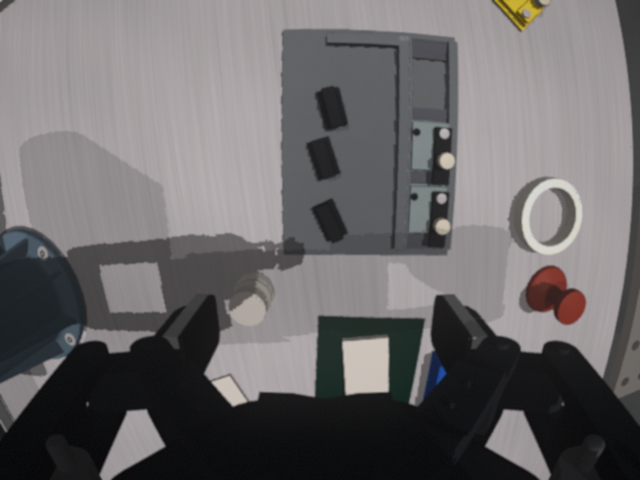

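```bash
cat > mw.py <<'E'
import sys
from h import *
def rects(P,C,a=0,mn=60):
    V=C.max(-1).astype(int);S=(V-C.min(-1).astype(int))*255//np.maximum(V,1)
    X,Y,Z=P[...,0],P[...,1],P[...,2]; W=(X>.4)&(X<.75)&(Y>-.3)&(Y<.35)
    for n,m in (("rib",(V<60)&(Z>.024)&(Z<.036)),("arm",(V<60)&(Z>.020)&(Z<.029)&(X>.57)),("head",(V>120)&(S<60)&(Z>.032)&(Z<.055)),("plate",(V>120)&(S<60)&(Z>.006)&(Z<.025)),
                ("tray",(V<150)&(S<70)&(Z>.0035)&(Z<.03)&(Y>-.02)),("fence",(V>60)&(V<150)&(Z>.012)&(Z<.02)&(Y>-.02))):
        nn,l,s,c=cv2.connectedComponentsWithStats((m&W).astype(np.uint8))
        for i in range(1,nn):
            if s[i,4]<mn: continue
            q=P[l==i]; (cx,cy),(w,h),a=cv2.minAreaRect((q[:,:2]*1000).astype(np.float32))
            print(n,"px",c[i].round(),s[i,4],"c",round(cx,1),round(cy,1),"mean",(q[:,:2].mean(0)*1000).round(1),"wh",round(w,1),round(h,1),"a",round(a,1),"z",np.percentile(q[:,2],[5,50,95]).round(4))
if __name__=="__main__":
    d=np.load(sys.argv[1]); rects(d["P"],d["C"])
E
python3 mw.py w2.npz
```

```text
rib px [332. 107.] 539 c 505.0 190.0 mean [504.9 190. ] wh 14.7 43.4 a 7.6 z [0.0286 0.0301 0.0314]
rib px [440. 159.] 472 c 620.5 126.2 mean [618.5 122.7] wh 62.7 19.5 a 82.3 z [0.0241 0.025  0.0266]
rib px [323. 158.] 522 c 489.1 135.9 mean [489.1 136.1] wh 14.9 42.7 a 9.4 z [0.0286 0.03   0.0312]
rib px [437. 224.] 390 c 612.0 50.2 mean [610.5  50.1] wh 54.4 19.5 a 83.0 z [0.0241 0.0249 0.027 ]
rib px [329. 223.] 507 c 488.3 64.8 mean [488.3  65.4] wh 14.8 43.9 a 18.0 z [0.0284 0.03   0.0313]
arm px [440. 159.] 623 c 620.5 126.2 mean [618.2 123.2] wh 62.7 19.5 a 82.3 z [0.0224 0.0247 0.0265]
arm px [436. 222.] 568 c 612.5 54.4 mean [609.9  51.9] wh 63.5 19.7 a 82.8 z [0.0223 0.0245 0.0265]
head px [446. 161.] 199 c 620.6 122.3 mean [620.3 122.3] wh 16.2 17.0 a 87.1 z [0.0405 0.0423 0.0435]
head px [442. 226.] 176 c 612.3 50.4 mean [612.1  50.4] wh 16.3 16.6 a 42.3 z [0.0388 0.0403 0.0418]
head px [265. 294.] 79 c 406.0 -12.0 mean [405.6  -8.7] wh 7.3 30.7 a 10.3 z [0.0323 0.0346 0.038 ]
plate px [423. 144.] 800 c 609.9 138.9 mean [602.2 141.6] wh 53.6 40.1 a 81.1 z [0.0168 0.0182 0.0195]
plate px [529. 217.] 514 c 735.9 42.0 mean [735.1  45.2] wh 27.2 88.2 a 0.4 z [0.0222 0.024  0.0248]
plate px [420. 208.] 727 c 602.0 66.0 mean [593.6  69.1] wh 52.0 41.5 a 81.9 z [0.0168 0.0182 0.0195]
plate px [366. 365.] 2389 c 515.8 -138.7 mean [ 515.6 -136.2] wh 89.7 60.3 a 87.3 z [0.0108 0.0121 0.0134]
tray px [368. 141.] 37195 c 544.3 148.2 mean [542.3 150.5] wh 265.4 201.4 a 83.2 z [0.0049 0.0067 0.024 ]
tray px [522. 211.] 495 c 733.5 46.5 mean [729.7  51.8] wh 84.3 24.2 a 84.0 z [0.0045 0.014  0.0225]
tray px [268. 285.] 153 c 407.2 -5.5 mean [406.9  -3.5] wh 5.9 27.6 a 22.8 z [0.0071 0.0202 0.0288]
fence px [415. 139.] 7126 c 570.6 146.3 mean [595.4 147.8] wh 246.9 149.9 a 83.7 z [0.0142 0.0162 0.0189]
fence px [523. 210.] 187 c 733.3 46.4 mean [730.   53.7] wh 84.3 23.7 a 84.6 z [0.0124 0.016  0.0195]
```

Request:
{"fn": "servo_tool", "kwargs": {
  "commands": [
    {"hand":0,"tx":0,"ty":0,"tz":45,"ax":0,"ay":0,"az":-0.131},
    {"hand":0,"tx":0,"ty":0,"tz":45,"ax":0,"ay":0,"az":-0.131},
    {"hand":0,"tx":33,"ty":12,"tz":30,"ax":0,"ay":0,"az":0},
    {"hand":0,"tx":33,"ty":12,"tz":30,"ax":0,"ay":0,"az":0},
    {"hand":0,"tx":34,"ty":11,"tz":30,"ax":0,"ay":0,"az":0},
    {"hand":0,"tx":0,"ty":0,"tz":30,"ax":0,"ay":0,"az":0},
    {"hand":0,"tx":0,"ty":0,"tz":0,"ax":0,"ay":0,"az":0},
    {"hand":0,"tx":0,"ty":0,"tz":0,"ax":0,"ay":0,"az":0}
  ],
  "force": 40
}}

```text
time: 3.8
tcp_pos: [0.5046, 0.1866, 0.0754]
orientation: [0.654, 0.756, -0.001, -0.0]
contact_force: [0.6, -0.4, 0.7]
grip_width: 0.499
```

Run:
```python
from h import *
st(); f=wrist()
from mw import rects
rects(wpts(f),f["pixels"],mn=150)
```

```text
3.8 [0.5046 0.1866 0.0754] [[-0.144, 0.99, -0.0], [0.99, 0.144, -0.002], [-0.002, -0.001, -1.0]] [ 0.6 -0.4  0.7] 0.499
rib px [326. 258.] 2099 c 505.1 190.9 mean [504.8 192.5] wh 14.0 44.7 a 7.9 z [0.0288 0.0301 0.0311]
rib px [286. 341.] 1533 c 489.0 136.7 mean [489.5 138.1] wh 14.4 44.9 a 11.2 z [0.0272 0.03   0.031 ]
arm px [454. 416.] 179 c 616.2 83.8 mean [613.7  84.9] wh 20.2 10.0 a 2.7 z [0.0208 0.0241 0.0254]
plate px [397. 184.] 26091 c 553.8 225.1 mean [542.1 235.4] wh 109.6 200.8 a 83.3 z [0.0061 0.0067 0.0165]
plate px [477. 322.] 693 c 612.3 154.9 mean [607.6 159.4] wh 20.8 41.6 a 83.2 z [0.0173 0.0182 0.0191]
tray px [385. 227.] 71193 c 547.8 177.3 mean [539.8 207.6] wh 205.6 201.3 a 83.1 z [0.0052 0.0064 0.017 ]
tray px [455. 415.] 462 c 619.5 79.3 mean [615.2  84.4] wh 14.4 46.8 a 47.2 z [0.0143 0.0224 0.027 ]
fence px [471. 220.] 10498 c 576.8 208.2 mean [590.4 221. ] wh 122.3 151.1 a 83.3 z [0.0144 0.0159 0.018 ]
```

Request:
{"fn": "servo_tool", "kwargs": {
  "commands": [
    {"hand":-0.2,"tx":4,"ty":0,"tz":20,"ax":0,"ay":0,"az":0},
    {"hand":-0.2,"tx":0,"ty":0,"tz":22,"ax":0,"ay":0,"az":0},
    {"hand":-0.2,"tx":0,"ty":0,"tz":15,"ax":0,"ay":0,"az":0},
    {"hand":-1,"tx":0,"ty":0,"tz":0,"ax":0,"ay":0,"az":0},
    {"hand":-1,"tx":0,"ty":0,"tz":0,"ax":0,"ay":0,"az":0},
    {"hand":-1,"tx":0,"ty":0,"tz":0,"ax":0,"ay":0,"az":0},
    {"hand":-1,"tx":0,"ty":0,"tz":0,"ax":0,"ay":0,"az":0},
    {"hand":-1,"tx":0,"ty":0,"tz":0,"ax":0,"ay":0,"az":0},
    {"hand":-1,"tx":0,"ty":0,"tz":-30,"ax":0,"ay":0,"az":0},
    {"hand":-1,"tx":0,"ty":0,"tz":-40,"ax":0,"ay":0,"az":0}
  ]
}}

```text
time: 4.85
tcp_pos: [0.5024, 0.1914, 0.0872]
orientation: [0.654, 0.756, -0.002, -0.002]
contact_force: [0.2, 0.2, -1.0]
grip_width: 0.145
```

Request:
{"fn": "servo_tool", "kwargs": {
  "commands": [
    {"hand":-1,"tx":-45,"ty":6,"tz":-1,"ax":0,"ay":0,"az":0},
    {"hand":-1,"tx":-45,"ty":6,"tz":-1,"ax":0,"ay":0,"az":0},
    {"hand":-1,"tx":-45,"ty":6,"tz":-1,"ax":0,"ay":0,"az":0},
    {"hand":-1,"tx":-45,"ty":6,"tz":-1,"ax":0,"ay":0,"az":0},
    {"hand":-1,"tx":-45,"ty":6,"tz":-1,"ax":0,"ay":0,"az":0},
    {"hand":-1,"tx":-45,"ty":6,"tz":-1,"ax":0,"ay":0,"az":0},
    {"hand":-1,"tx":-45,"ty":6,"tz":-1,"ax":0,"ay":0,"az":0},
    {"hand":-1,"tx":-45,"ty":6,"tz":-1,"ax":0,"ay":0,"az":0},
    {"hand":-1,"tx":-45,"ty":6,"tz":-1,"ax":0,"ay":0,"az":0},
    {"hand":-1,"tx":-44,"ty":6,"tz":-1,"ax":0,"ay":0,"az":0},
    {"hand":-1,"tx":0,"ty":0,"tz":0,"ax":0,"ay":0,"az":0},
    {"hand":-1,"tx":0,"ty":0,"tz":30,"ax":0,"ay":0,"az":0}
  ]
}}

```text
time: 6.05
tcp_pos: [0.632, -0.2474, 0.0729]
orientation: [0.655, 0.756, 0.001, 0.005]
contact_force: [0.7, -0.0, -0.9]
grip_width: 0.148
```

Request:
{"fn": "servo_tool", "kwargs": {
  "commands": [
    {"hand":-1,"tx":3,"ty":-4,"tz":20,"ax":0,"ay":0,"az":0},
    {"hand":-1,"tx":0,"ty":0,"tz":20,"ax":0,"ay":0,"az":0},
    {"hand":-1,"tx":0,"ty":0,"tz":0,"ax":0,"ay":0,"az":0},
    {"hand":-0.45,"tx":0,"ty":0,"tz":0,"ax":0,"ay":0,"az":0},
    {"hand":-0.45,"tx":0,"ty":0,"tz":0,"ax":0,"ay":0,"az":0},
    {"hand":-0.45,"tx":0,"ty":0,"tz":-30,"ax":0,"ay":0,"az":0},
    {"hand":-0.2,"tx":0,"ty":0,"tz":-40,"ax":0,"ay":0,"az":0},
    {"hand":-0.2,"tx":45,"ty":-10,"tz":0,"ax":0,"ay":0,"az":0},
    {"hand":-0.2,"tx":45,"ty":-20,"tz":0,"ax":0,"ay":0,"az":0},
    {"hand":-0.2,"tx":45,"ty":-20,"tz":0,"ax":0,"ay":0,"az":0},
    {"hand":-0.2,"tx":45,"ty":-20,"tz":0,"ax":0,"ay":0,"az":0},
    {"hand":-0.2,"tx":45,"ty":-10,"tz":0,"ax":0,"ay":0,"az":0},
    {"hand":-0.2,"tx":45,"ty":0,"tz":0,"ax":0,"ay":0,"az":0},
    {"hand":-0.2,"tx":45,"ty":0,"tz":0,"ax":0,"ay":0,"az":0},
    {"hand":-0.2,"tx":45,"ty":0,"tz":0,"ax":0,"ay":0,"az":0},
    {"hand":-0.2,"tx":0,"ty":0,"tz":0,"ax":0,"ay":0,"az":0}
  ]
}}

```text
time: 7.65
tcp_pos: [0.4927, 0.1078, 0.1]
orientation: [0.652, 0.758, 0.001, 0.001]
contact_force: [-0.3, -0.1, -0.5]
grip_width: 0.405
```

Run:
```python
from h import *
st(); f=wrist()
from mw import rects
rects(wpts(f),f["pixels"],mn=300)
```

```text
7.65 [0.4927 0.1078 0.1   ] [[-0.15, 0.989, 0.001], [0.989, 0.15, 0.003], [0.003, 0.001, -1.0]] [-0.3 -0.1 -0.5] 0.405
rib px [325. 207.] 1746 c 489.2 136.3 mean [489.  136.8] wh 14.3 43.3 a 11.3 z [0.0288 0.03   0.0311]
rib px [511. 256.] 1177 c 620.4 126.4 mean [618.2 123.7] wh 63.8 19.3 a 83.3 z [0.0241 0.0249 0.0266]
rib px [306. 314.] 1416 c 488.2 64.9 mean [487.9  67.1] wh 14.7 44.5 a 17.7 z [0.0277 0.03   0.0311]
arm px [510. 254.] 1642 c 620.3 126.5 mean [617.2 124.4] wh 63.5 20.4 a 81.3 z [0.0215 0.0245 0.0264]
arm px [485. 319.] 448 c 615.0 75.8 mean [612.3  76. ] wh 22.4 19.9 a 82.5 z [0.0211 0.0244 0.0255]
head px [525. 266.] 483 c 620.6 122.4 mean [620.  122.7] wh 16.9 17.9 a 77.4 z [0.0408 0.0423 0.0434]
plate px [370. 134.] 23625 c 511.5 181.7 mean [511.6 184.6] wh 181.0 127.4 a 83.2 z [0.006  0.0065 0.0074]
plate px [497. 144.] 12624 c 604.9 209.5 mean [597.4 195.5] wh 139.4 187.4 a 20.4 z [0.0063 0.0158 0.0185]
plate px [462. 311.] 1344 c 603.4 73.0 mean [595.3  77.6] wh 40.1 45.3 a 83.2 z [0.0171 0.0181 0.0192]
plate px [590. 343.] 1520 c 735.5 48.2 mean [732.5  58.1] wh 80.2 28.7 a 90.0 z [0.0078 0.0219 0.0247]
tray px [400. 169.] 85298 c 544.4 148.1 mean [536.1 166.1] wh 265.0 201.5 a 83.2 z [0.0051 0.0065 0.0192]
tray px [583. 342.] 1238 c 732.2 51.2 mean [729.7  55.8] wh 79.6 20.8 a 78.7 z [0.0045 0.0133 0.0216]
fence px [468. 179.] 10585 c 583.6 167.8 mean [580.5 166.4] wh 92.4 241.2 a 15.6 z [0.0147 0.0161 0.0184]
fence px [558. 150.] 1972 c 642.4 194.1 mean [644.9 202.6] wh 134.5 15.9 a 82.6 z [0.0135 0.0151 0.0163]
fence px [500. 242.] 344 c 607.4 135.2 mean [610.6 130.7] wh 50.5 14.8 a 85.2 z [0.0171 0.0182 0.0195]
fence px [585. 343.] 533 c 731.9 52.6 mean [729.7  56. ] wh 77.6 19.6 a 77.1 z [0.0124 0.0161 0.0197]
```

Request:
{"fn": "servo_tool", "kwargs": {
  "commands": [
    {"hand":-0.2,"tx":29,"ty":1,"tz":30,"ax":0,"ay":0,"az":-0.045},
    {"hand":-0.2,"tx":0,"ty":0,"tz":35,"ax":0,"ay":0,"az":0},
    {"hand":-0.2,"tx":0,"ty":0,"tz":17,"ax":0,"ay":0,"az":0},
    {"hand":-1,"tx":0,"ty":0,"tz":0,"ax":0,"ay":0,"az":0},
    {"hand":-1,"tx":0,"ty":0,"tz":0,"ax":0,"ay":0,"az":0},
    {"hand":-1,"tx":0,"ty":0,"tz":0,"ax":0,"ay":0,"az":0},
    {"hand":-1,"tx":0,"ty":0,"tz":0,"ax":0,"ay":0,"az":0},
    {"hand":-1,"tx":0,"ty":0,"tz":-35,"ax":0,"ay":0,"az":0},
    {"hand":-1,"tx":0,"ty":0,"tz":-45,"ax":0,"ay":0,"az":0},
    {"hand":-1,"tx":-41,"ty":10,"tz":0,"ax":0,"ay":0,"az":0},
    {"hand":-1,"tx":-41,"ty":10,"tz":0,"ax":0,"ay":0,"az":0},
    {"hand":-1,"tx":-41,"ty":11,"tz":0,"ax":0,"ay":0,"az":0},
    {"hand":-1,"tx":-41,"ty":11,"tz":0,"ax":0,"ay":0,"az":0},
    {"hand":-1,"tx":-42,"ty":11,"tz":0,"ax":0,"ay":0,"az":0},
    {"hand":-1,"tx":-42,"ty":11,"tz":0,"ax":0,"ay":0,"az":0},
    {"hand":-1,"tx":-42,"ty":11,"tz":0,"ax":0,"ay":0,"az":0},
    {"hand":-1,"tx":-42,"ty":10,"tz":0,"ax":0,"ay":0,"az":0},
    {"hand":-1,"tx":0,"ty":0,"tz":0,"ax":0,"ay":0,"az":0},
    {"hand":-1,"tx":0,"ty":0,"tz":0,"ax":0,"ay":0,"az":0}
  ]
}}

```text
time: 9.6
tcp_pos: [0.6362, -0.1792, 0.0968]
orientation: [0.638, 0.77, 0.0, 0.0]
contact_force: [-0.7, 2.1, -1.4]
grip_width: 0.146
```

Request:
{"fn": "servo_tool", "kwargs": {
  "commands": [
    {"hand":-1,"tx":6,"ty":0,"tz":32,"ax":0,"ay":0,"az":0},
    {"hand":-1,"tx":0,"ty":0,"tz":34,"ax":0,"ay":0,"az":0},
    {"hand":-1,"tx":0,"ty":0,"tz":0,"ax":0,"ay":0,"az":0},
    {"hand":-0.45,"tx":0,"ty":0,"tz":0,"ax":0,"ay":0,"az":0},
    {"hand":-0.45,"tx":0,"ty":0,"tz":0,"ax":0,"ay":0,"az":0},
    {"hand":-0.45,"tx":0,"ty":0,"tz":-30,"ax":0,"ay":0,"az":0},
    {"hand":-0.2,"tx":0,"ty":0,"tz":-40,"ax":0,"ay":0,"az":0},
    {"hand":-0.2,"tx":44,"ty":-17,"tz":0,"ax":0,"ay":0,"az":0},
    {"hand":-0.2,"tx":44,"ty":-17,"tz":0,"ax":0,"ay":0,"az":0},
    {"hand":-0.2,"tx":44,"ty":-17,"tz":0,"ax":0,"ay":0,"az":0},
    {"hand":-0.2,"tx":44,"ty":-17,"tz":0,"ax":0,"ay":0,"az":0},
    {"hand":-0.2,"tx":44,"ty":-17,"tz":0,"ax":0,"ay":0,"az":0},
    {"hand":-0.2,"tx":42,"ty":-16,"tz":0,"ax":0,"ay":0,"az":-0.113},
    {"hand":-0.2,"tx":0,"ty":0,"tz":0,"ax":0,"ay":0,"az":0},
    {"hand":-0.2,"tx":0,"ty":0,"tz":0,"ax":0,"ay":0,"az":0}
  ]
}}

```text
time: 11.1
tcp_pos: [0.4868, 0.0672, 0.1018]
orientation: [0.591, 0.806, 0.001, 0.001]
contact_force: [-0.0, 0.9, 0.4]
grip_width: 0.397
```

Run:
```python
from h import *
s=st(); f=wrist("pics/w3.png")
from mw import rects
P=wpts(f);rects(P,f["pixels"],mn=300)
```

```text
11.1 [0.4868 0.0672 0.1018] [[-0.3, 0.954, -0.001], [0.954, 0.3, 0.003], [0.003, -0.0, -1.0]] [-0.   0.9  0.4] 0.397
rib px [532. 231.] 1179 c 620.1 126.6 mean [617.9 122.8] wh 63.2 19.7 a 82.5 z [0.0241 0.0249 0.0267]
rib px [324. 255.] 1555 c 487.8 65.2 mean [487.5  66.5] wh 13.4 43.5 a 17.8 z [0.0287 0.03   0.0311]
rib px [493. 303.] 600 c 613.1 65.0 mean [611.   65.9] wh 42.7 19.5 a 83.1 z [0.0241 0.0249 0.027 ]
arm px [531. 229.] 1602 c 620.2 126.5 mean [617.  123.6] wh 63.5 20.2 a 83.0 z [0.0214 0.0245 0.0264]
arm px [491. 303.] 883 c 613.1 64.6 mean [609.7  65.7] wh 43.4 19.5 a 83.1 z [0.021  0.0245 0.0267]
head px [547. 239.] 455 c 620.3 122.4 mean [619.8 122.4] wh 17.1 16.8 a 33.6 z [0.0408 0.0422 0.0433]
plate px [384. 148.] 21533 c 506.7 142.8 mean [505.4 140.1] wh 171.7 127.3 a 83.4 z [0.006  0.0065 0.0074]
plate px [503. 215.] 8958 c 610.7 152.0 mean [598.2 125.9] wh 225.9 69.8 a 83.1 z [0.0143 0.0168 0.0189]
plate px [590. 340.] 1447 c 735.2 48.6 mean [732.2  57. ] wh 78.4 28.5 a 89.2 z [0.008  0.0225 0.0247]
tray px [422. 157.] 83640 c 544.1 147.9 mean [533.4 145. ] wh 265.2 200.7 a 83.1 z [0.005  0.0064 0.0187]
tray px [185. 306.] 508 c 407.5 -4.8 mean [406.4  -2.1] wh 5.2 26.5 a 25.3 z [0.0073 0.0197 0.0289]
tray px [582. 340.] 1265 c 732.2 50.1 mean [729.   52.7] wh 79.8 21.3 a 79.7 z [0.0045 0.0133 0.0219]
fence px [492. 188.] 9454 c 592.5 154.8 mean [583.6 140.6] wh 84.6 240.4 a 5.4 z [0.0146 0.0161 0.0184]
fence px [585. 138.] 1619 c 642.3 196.4 mean [645.1 203.4] wh 129.1 17.2 a 83.3 z [0.0136 0.015  0.0162]
fence px [524. 214.] 330 c 610.7 135.8 mean [610.8 131.2] wh 50.8 9.0 a 84.1 z [0.017  0.0181 0.0194]
fence px [584. 341.] 533 c 731.9 51.0 mean [729.2  53. ] wh 78.4 20.5 a 78.4 z [0.0124 0.0159 0.0197]
```

Request:
{"fn": "servo_tool", "kwargs": {
  "commands": [
    {"hand":-0.2,"tx":-2,"ty":1,"tz":30,"ax":0,"ay":0,"az":0},
    {"hand":-0.2,"tx":0,"ty":0,"tz":35,"ax":0,"ay":0,"az":0},
    {"hand":-0.2,"tx":0,"ty":0,"tz":19,"ax":0,"ay":0,"az":0},
    {"hand":-1,"tx":0,"ty":0,"tz":0,"ax":0,"ay":0,"az":0},
    {"hand":-1,"tx":0,"ty":0,"tz":0,"ax":0,"ay":0,"az":0},
    {"hand":-1,"tx":0,"ty":0,"tz":0,"ax":0,"ay":0,"az":0},
    {"hand":-1,"tx":0,"ty":0,"tz":0,"ax":0,"ay":0,"az":0},
    {"hand":-1,"tx":0,"ty":0,"tz":-35,"ax":0,"ay":0,"az":0},
    {"hand":-1,"tx":0,"ty":0,"tz":-45,"ax":0,"ay":0,"az":0},
    {"hand":-1,"tx":-40,"ty":10,"tz":0,"ax":0,"ay":0,"az":0},
    {"hand":-1,"tx":-40,"ty":10,"tz":0,"ax":0,"ay":0,"az":0},
    {"hand":-1,"tx":-40,"ty":10,"tz":0,"ax":0,"ay":0,"az":0},
    {"hand":-1,"tx":-40,"ty":10,"tz":0,"ax":0,"ay":0,"az":0},
    {"hand":-1,"tx":-39,"ty":10,"tz":0,"ax":0,"ay":0,"az":0},
    {"hand":-1,"tx":-39,"ty":10,"tz":0,"ax":0,"ay":0,"az":0},
    {"hand":-1,"tx":-39,"ty":10,"tz":0,"ax":0,"ay":0,"az":0},
    {"hand":-1,"tx":-39,"ty":10,"tz":0,"ax":0,"ay":0,"az":0.14},
    {"hand":-1,"tx":0,"ty":0,"tz":0,"ax":0,"ay":0,"az":0.14},
    {"hand":-1,"tx":0,"ty":0,"tz":0,"ax":0,"ay":0,"az":0.14},
    {"hand":-1,"tx":0,"ty":0,"tz":0,"ax":0,"ay":0,"az":0}
  ]
}}

```text
time: 13.15
tcp_pos: [0.6588, -0.2138, 0.0971]
orientation: [0.748, 0.664, 0.0, 0.0]
contact_force: [0.7, -0.0, -0.7]
grip_width: 0.26
```

Run:
```python
from h import *
s=st(); f=wrist("pics/w4.png")
P=wpts(f);C=f["pixels"];hsv=cv2.cvtColor(C,cv2.COLOR_RGB2HSV)
m=(hsv[...,0]>100)&(hsv[...,0]<130)&(hsv[...,1]>150)&(P[...,2]>.034)&(P[...,2]<.046)
q=P[m]; print(m.sum(), cv2.minAreaRect((q[:,:2]*1000).astype(np.float32)))
```

```text
13.15 [ 0.6588 -0.2138  0.0971] [[0.118, 0.993, -0.0], [0.993, -0.118, 0.001], [0.001, -0.0, -1.0]] [ 0.7 -0.  -0.7] 0.26
2826 ((648.257568359375, -210.3421630859375), (138.26002502441406, 98.67533111572266), 81.72505187988281)
```

View pics/w4.png

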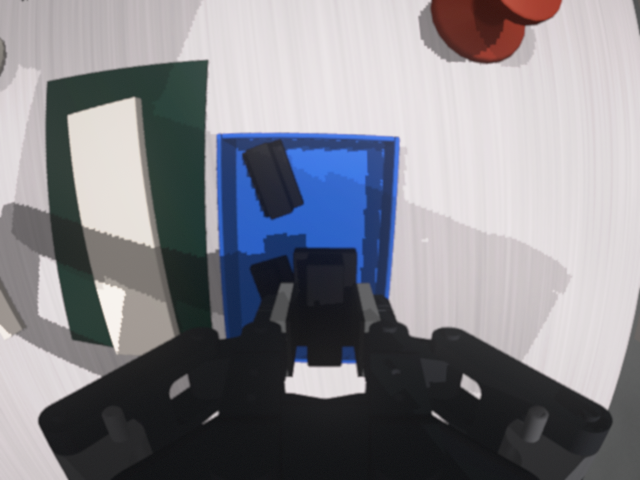

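Request:
{"fn": "servo_tool", "kwargs": {
  "commands": [
    {"hand":-1,"tx":0,"ty":0,"tz":30,"ax":0,"ay":0,"az":0},
    {"hand":-1,"tx":0,"ty":0,"tz":30,"ax":0,"ay":0,"az":0},
    {"hand":-1,"tx":0,"ty":0,"tz":0,"ax":0,"ay":0,"az":0},
    {"hand":-0.2,"tx":0,"ty":0,"tz":0,"ax":0,"ay":0,"az":0},
    {"hand":-0.2,"tx":0,"ty":0,"tz":0,"ax":0,"ay":0,"az":0},
    {"hand":-0.2,"tx":0,"ty":0,"tz":-20,"ax":0,"ay":0,"az":0},
    {"hand":0,"tx":0,"ty":0,"tz":-40,"ax":0,"ay":0,"az":0},
    {"hand":1,"tx":0,"ty":-35,"tz":-35,"ax":0,"ay":0,"az":0},
    {"hand":1,"tx":0,"ty":-35,"tz":-35,"ax":0,"ay":0,"az":0},
    {"hand":1,"tx":0,"ty":-35,"tz":-35,"ax":0,"ay":0,"az":0},
    {"hand":1,"tx":-20,"ty":-35,"tz":-30,"ax":0,"ay":0,"az":0},
    {"hand":1,"tx":-20,"ty":0,"tz":0,"ax":0,"ay":0,"az":0},
    {"hand":1,"tx":0,"ty":0,"tz":0,"ax":0,"ay":0,"az":0}
  ]
}}

```text
time: 14.5
tcp_pos: [0.5154, -0.2393, 0.2356]
orientation: [0.748, 0.664, 0.0, 0.004]
contact_force: [0.1, -1.0, -0.0]
grip_width: 1.001
```

Run:
```python
from h import *
s=st(); f=wrist("pics/w5.png")
from mw import rects
P=wpts(f);rects(P,f["pixels"],mn=500)
m=(f["pixels"].max(-1)<50)&(P[...,2]>.008)&(P[...,0]>.59)&(P[...,1]<-.12)&(P[...,0]<.71)&(P[...,2]<.1)
n,l,t,c=cv2.connectedComponentsWithStats(m.astype(np.uint8))
for i in range(1,n):
    if t[i,4]>60: q=P[l==i]; print("bin",c[i].round(),t[i,4],np.median(q,0).round(3),np.percentile(q[:,2],[5,95]).round(3))
```

```text
14.5 [ 0.5154 -0.2393  0.2356] [[0.118, 0.993, -0.005], [0.993, -0.118, 0.007], [0.006, -0.005, -1.0]] [ 0.1 -1.  -0. ] 1.001
rib px [433. 124.] 587 c 631.4 -165.4 mean [ 631.1 -165.3] wh 14.2 42.8 a 11.5 z [0.0255 0.0269 0.0283]
rib px [462. 169.] 502 c 657.4 -211.4 mean [ 657.2 -211.3] wh 40.8 13.1 a 83.1 z [0.0252 0.027  0.0282]
rib px [432. 199.] 583 c 623.9 -239.9 mean [ 623.3 -239.3] wh 14.7 42.4 a 10.7 z [0.0255 0.0271 0.0283]
arm px [433. 124.] 637 c 631.4 -165.4 mean [ 630.6 -165.6] wh 14.2 42.8 a 11.5 z [0.0221 0.0268 0.0283]
arm px [461. 169.] 557 c 657.4 -211.4 mean [ 656.6 -211.3] wh 40.8 13.2 a 82.9 z [0.0219 0.0269 0.0281]
arm px [431. 199.] 623 c 623.8 -239.9 mean [ 622.9 -239.1] wh 15.1 42.3 a 11.8 z [0.0228 0.027  0.0282]
plate px [277. 184.] 10075 c 472.1 -213.1 mean [ 472.7 -209.5] wh 177.5 60.6 a 86.2 z [0.0107 0.012  0.0133]
bin [429. 125.] 956 [ 0.627 -0.167  0.026] [0.01  0.028]
bin [457. 168.] 902 [ 0.653 -0.211  0.025] [0.01  0.028]
bin [427. 199.] 963 [ 0.62  -0.239  0.026] [0.01  0.028]
```

View pics/w5.png

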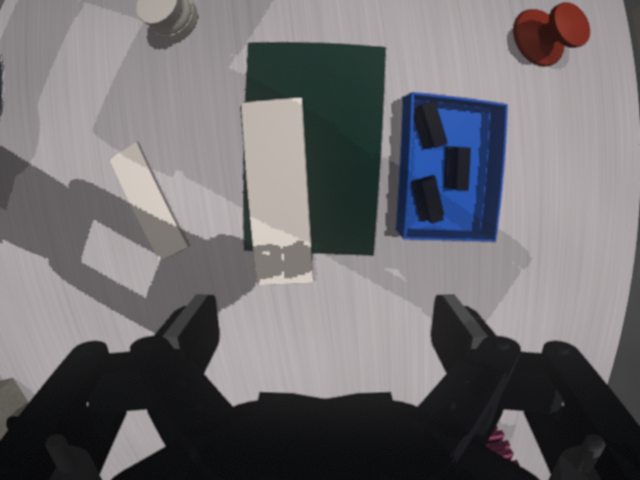

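```bash
cat > plate.py <<'E'
from h import *
def plate(f,zlo=.008,zhi=.016,xr=(.4,.57),yr=(-.36,-.08)):
    P=wpts(f);m=((P[...,2]>zlo)&(P[...,2]<zhi)&(P[...,0]>xr[0])&(P[...,0]<xr[1])&(P[...,1]>yr[0])&(P[...,1]<yr[1])).astype(np.uint8)
    m=cv2.morphologyEx(m,cv2.MORPH_OPEN,np.ones((5,5)))
    n,l,t,c=cv2.connectedComponentsWithStats(m); i=1+t[1:,4].argmax(); q=P[l==i]
    r=cv2.minAreaRect((q[:,:2]*1000).astype(np.float32)); print("plate",np.round(r[0],1),np.round(r[1],1),round(r[2],1),np.percentile(q[:,2],[5,50,95]).round(4)); print(np.polyfit(q[:,1]-q[:,1].mean(),q[:,2],1)); return q
if __name__=="__main__":
    st(); f=wrist(); q=plate(f)
E
python3 plate.py
```

```text
14.55 [ 0.5154 -0.2379  0.2341] [[0.118, 0.993, -0.002], [0.993, -0.118, 0.004], [0.004, -0.003, -1.0]] [ 0.6  1.  -0. ] 1.001
plate [ 471.8 -219.1] [190.1  61.1] 86.2 [0.0107 0.012  0.0133]
[-0.00039118  0.01203221]
```

Request:
{"fn": "servo_tool", "kwargs": {
  "commands": [
    {"hand":0.8,"tx":0,"ty":0,"tz":0,"ax":0,"ay":0,"az":-0.052},
    {"hand":0.8,"tx":8,"ty":-22,"tz":40,"ax":0,"ay":0,"az":0},
    {"hand":0.8,"tx":8,"ty":-23,"tz":40,"ax":0,"ay":0,"az":0},
    {"hand":0.8,"tx":0,"ty":0,"tz":48,"ax":0,"ay":0,"az":0},
    {"hand":0.8,"tx":0,"ty":0,"tz":46,"ax":0,"ay":0,"az":0},
    {"hand":0.8,"tx":0,"ty":0,"tz":20,"ax":0,"ay":0,"az":0},
    {"hand":0.8,"tx":0,"ty":0,"tz":0,"ax":0,"ay":0,"az":0},
    {"hand":0.8,"tx":0,"ty":0,"tz":0,"ax":0,"ay":0,"az":0}
  ],
  "force": 60
}}

```text
time: 15.4
tcp_pos: [0.4716, -0.2172, 0.0373]
orientation: [0.729, 0.684, 0.0, -0.0]
contact_force: [0.3, 0.1, 0.4]
grip_width: 0.9
```

Run:
```python
from plate import *
st(); f=wrist(); q=plate(f,.009)
```

```text
15.4 [ 0.4716 -0.2172  0.0373] [[0.064, 0.998, 0.0], [0.998, -0.064, -0.0], [-0.0, 0.001, -1.0]] [0.3 0.1 0.4] 0.9
plate [ 472.6 -206.4] [164.   60.5] 86.4 [0.0111 0.0121 0.0131]
[-0.00025689  0.01208512]
```

Request:
{"fn": "servo_tool", "kwargs": {
  "commands": [
    {"hand":0.8,"tx":-2,"ty":1,"tz":18,"ax":0,"ay":0,"az":0},
    {"hand":0.8,"tx":0,"ty":0,"tz":14,"ax":0,"ay":0,"az":0},
    {"hand":0.8,"tx":0,"ty":0,"tz":4,"ax":0,"ay":0,"az":0},
    {"hand":0.8,"tx":0,"ty":0,"tz":0,"ax":0,"ay":0,"az":0},
    {"hand":-1,"tx":0,"ty":0,"tz":0,"ax":0,"ay":0,"az":0},
    {"hand":-1,"tx":0,"ty":0,"tz":0,"ax":0,"ay":0,"az":0},
    {"hand":-1,"tx":0,"ty":0,"tz":0,"ax":0,"ay":0,"az":0},
    {"hand":-1,"tx":0,"ty":0,"tz":0,"ax":0,"ay":0,"az":0}
  ]
}}

```text
time: 16.25
tcp_pos: [0.4725, -0.2201, 0.0025]
orientation: [0.73, 0.684, 0.0, 0.001]
contact_force: [-1.6, 0.4, 6.2]
grip_width: 0.677
```

Request:
{"fn": "servo_tool", "kwargs": {
  "commands": [
    {"hand":-1,"tx":0,"ty":0,"tz":-10,"ax":0,"ay":0,"az":0},
    {"hand":-1,"tx":0,"ty":0,"tz":-25,"ax":0,"ay":0,"az":0},
    {"hand":-1,"tx":0,"ty":0,"tz":-30,"ax":0,"ay":0,"az":0.055},
    {"hand":-1,"tx":20,"ty":0,"tz":0,"ax":0,"ay":0,"az":0},
    {"hand":-1,"tx":38,"ty":0,"tz":0,"ax":0,"ay":0,"az":0},
    {"hand":-1,"tx":38,"ty":1,"tz":0,"ax":0,"ay":0,"az":0},
    {"hand":-1,"tx":38,"ty":0,"tz":0,"ax":0,"ay":0,"az":0},
    {"hand":-1,"tx":38,"ty":1,"tz":0,"ax":0,"ay":0,"az":0},
    {"hand":-1,"tx":38,"ty":0,"tz":0,"ax":0,"ay":0,"az":0},
    {"hand":-1,"tx":38,"ty":1,"tz":0,"ax":0,"ay":0,"az":0},
    {"hand":-1,"tx":38,"ty":0,"tz":0,"ax":0,"ay":0,"az":0},
    {"hand":-1,"tx":38,"ty":0,"tz":0,"ax":0,"ay":0,"az":0},
    {"hand":-1,"tx":35,"ty":0,"tz":0,"ax":0,"ay":0,"az":0},
    {"hand":-1,"tx":20,"ty":0,"tz":0,"ax":0,"ay":0,"az":0},
    {"hand":-1,"tx":0,"ty":0,"tz":0,"ax":0,"ay":0,"az":0},
    {"hand":-1,"tx":0,"ty":0,"tz":0,"ax":0,"ay":0,"az":0}
  ]
}}

```text
time: 17.85
tcp_pos: [0.5203, 0.1563, 0.0667]
orientation: [0.748, 0.664, 0.0, 0.0]
contact_force: [0.0, 0.3, -1.6]
grip_width: 0.676
```

Run:
```python
from plate import *
st(); f=wrist("pics/w6.png"); q=plate(f,.055,.1,(.4,.6),(.02,.3))
```

```text
17.85 [0.5203 0.1563 0.0667] [[0.118, 0.993, -0.0], [0.993, -0.118, 0.001], [0.001, -0.0, -1.0]] [ 0.   0.3 -1.6] 0.676
plate [523.8 182.5] [138.7  85.2] 83.2 [0.0752 0.0762 0.0784]
[-0.01373245  0.0768512 ]
```

View pics/w6.png

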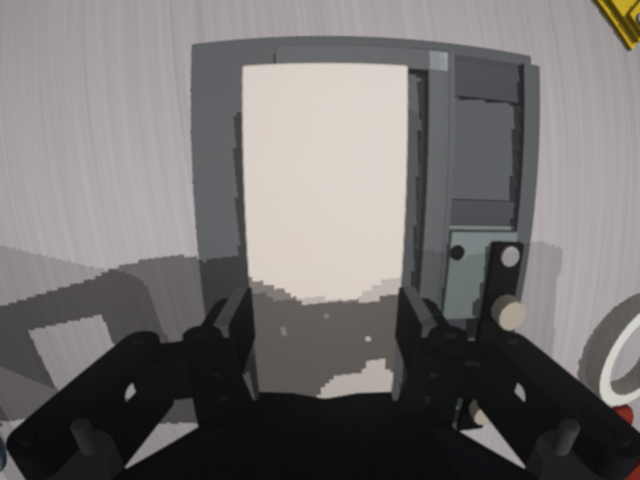

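Request:
{"fn": "servo_tool", "kwargs": {
  "commands": [
    {"hand":-1,"tx":0,"ty":0,"tz":25,"ax":0,"ay":0,"az":0},
    {"hand":-1,"tx":0,"ty":0,"tz":20,"ax":0,"ay":0,"az":0},
    {"hand":-1,"tx":0,"ty":0,"tz":9,"ax":0,"ay":0,"az":0},
    {"hand":-1,"tx":0,"ty":0,"tz":4,"ax":0,"ay":0,"az":0},
    {"hand":-1,"tx":0,"ty":0,"tz":0,"ax":0,"ay":0,"az":0},
    {"hand":-1,"tx":0,"ty":0,"tz":0,"ax":0,"ay":0,"az":0}
  ]
}}

```text
time: 18.5
tcp_pos: [0.5211, 0.156, 0.009]
orientation: [0.748, 0.663, 0.001, 0.0]
contact_force: [0.2, 0.7, -0.7]
grip_width: 0.674
```

Request:
{"fn": "servo_tool", "kwargs": {
  "commands": [
    {"hand":-1,"tx":0,"ty":0,"tz":2,"ax":0,"ay":0,"az":0},
    {"hand":-1,"tx":0,"ty":0,"tz":0,"ax":0,"ay":0,"az":0},
    {"hand":0.62,"tx":0,"ty":0,"tz":0,"ax":0,"ay":0,"az":0},
    {"hand":0.62,"tx":0,"ty":0,"tz":0,"ax":0,"ay":0,"az":0},
    {"hand":0.62,"tx":0,"ty":0,"tz":0,"ax":0,"ay":0,"az":0},
    {"hand":0.62,"tx":0,"ty":0,"tz":-20,"ax":0,"ay":0,"az":0},
    {"hand":0.62,"tx":0,"ty":0,"tz":-40,"ax":0,"ay":0,"az":0},
    {"hand":-1,"tx":-8,"ty":-36,"tz":0,"ax":0,"ay":0,"az":0},
    {"hand":-1,"tx":-10,"ty":-36,"tz":0,"ax":0,"ay":0,"az":0},
    {"hand":-1,"tx":0,"ty":0,"tz":0,"ax":0,"ay":0,"az":0},
    {"hand":-1,"tx":0,"ty":0,"tz":0,"ax":0,"ay":0,"az":0}
  ]
}}

```text
time: 19.6
tcp_pos: [0.4464, 0.147, 0.0664]
orientation: [0.748, 0.663, 0.0, 0.0]
contact_force: [0.7, 0.6, 0.3]
grip_width: 0.124
```

```bash
cat > seat.py <<'E'
from h import *
import sys
S=np.array([545.8,165.2]);a=np.radians(-6.8);ex=np.array([np.cos(a),np.sin(a)]);ey=np.array([-ex[1],ex[0]])
def tr(p): d=np.asarray(p)[...,:2]*1000-S; return np.stack([d@ex,d@ey],-1)
if __name__=="__main__":
    s=st(); print("tcp tray",tr(s["tcp_pos"]).round(1))
    f=wrist(sys.argv[1] if len(sys.argv)>1 else None); P=wpts(f);C=f["pixels"].astype(int);t=tr(P)
    b=(C.max(-1)>100)&(C[...,0]-C[...,2]>6)
    m=(P[...,2]>.012)&(P[...,2]<.02)&(t[...,0]>-80)&(t[...,0]<50)&(t[...,1]>-140)&(t[...,1]<98)
    # plate: warm-white pixels
    mm=cv2.morphologyEx((m&b).astype(np.uint8),cv2.MORPH_OPEN,np.ones((3,3)))>0
    q=t[mm]; r=cv2.minAreaRect(q.astype(np.float32)); print("plate(tray)",mm.sum(),np.round(r[0],1),np.round(r[1],1),round(r[2],2),"pct x",np.percentile(q[:,0],[.5,99.5]).round(1),"y",np.percentile(q[:,1],[.5,99.5]).round(1),"z",np.percentile(P[mm][:,2],[2,50,98]).round(4))
E
python3 seat.py
```

```text
19.6 [0.4464 0.147  0.0664] [[0.12, 0.993, 0.0], [0.993, -0.12, 0.001], [0.001, 0.0, -1.0]] [0.7 0.6 0.3] 0.124
tcp tray [-96.6 -29.8]
plate(tray) 26979 [-23.6  -1.5] [ 60.9 171. ] 0.16 pct x [-53.5   5.7] y [-78.6  82.9] z [0.0147 0.0161 0.0174]
```

Request:
{"fn": "servo_tool", "kwargs": {
  "commands": [
    {"hand":-1,"tx":19,"ty":0,"tz":30,"ax":0,"ay":0,"az":0},
    {"hand":-1,"tx":0,"ty":0,"tz":27,"ax":0,"ay":0,"az":0},
    {"hand":-1,"tx":0,"ty":0,"tz":0,"ax":0,"ay":0,"az":0},
    {"hand":-1,"tx":0,"ty":10,"tz":0,"ax":0,"ay":0,"az":0},
    {"hand":-1,"tx":0,"ty":8,"tz":0,"ax":0,"ay":0,"az":0},
    {"hand":-1,"tx":0,"ty":5,"tz":0,"ax":0,"ay":0,"az":0},
    {"hand":-1,"tx":0,"ty":5,"tz":0,"ax":0,"ay":0,"az":0},
    {"hand":-1,"tx":0,"ty":5,"tz":0,"ax":0,"ay":0,"az":0},
    {"hand":-1,"tx":0,"ty":5,"tz":0,"ax":0,"ay":0,"az":0},
    {"hand":-1,"tx":0,"ty":4,"tz":0,"ax":0,"ay":0,"az":0},
    {"hand":-1,"tx":0,"ty":3,"tz":0,"ax":0,"ay":0,"az":0},
    {"hand":-1,"tx":0,"ty":0,"tz":0,"ax":0,"ay":0,"az":0}
  ]
}}

```text
time: 20.85
tcp_pos: [0.4931, 0.1606, 0.0095]
orientation: [0.748, 0.663, -0.001, -0.001]
contact_force: [-4.4, 0.2, 7.8]
grip_width: 0.001
```

```bash
python3 seat.py
```

```text
20.85 [0.4931 0.1606 0.0095] [[0.12, 0.993, -0.0], [0.993, -0.12, -0.002], [-0.002, 0.0, -1.0]] [-4.4  0.2  7.8] 0.001
tcp tray [-51.8 -10.9]
plate(tray) 37098 [-14.7  12.4] [143.8  60.5] 89.78 pct x [-44.6  14.5] y [-51.4  83.3] z [0.0148 0.0161 0.0174]
```

Request:
{"fn": "servo_tool", "kwargs": {
  "commands": [
    {"hand":-1,"tx":0,"ty":4,"tz":0,"ax":0,"ay":0,"az":0},
    {"hand":-1,"tx":0,"ty":4,"tz":0,"ax":0,"ay":0,"az":0},
    {"hand":-1,"tx":0,"ty":3,"tz":0,"ax":0,"ay":0,"az":0},
    {"hand":-1,"tx":0,"ty":2,"tz":0,"ax":0,"ay":0,"az":0},
    {"hand":-1,"tx":0,"ty":1,"tz":0,"ax":0,"ay":0,"az":0},
    {"hand":-1,"tx":0,"ty":0,"tz":0,"ax":0,"ay":0,"az":0},
    {"hand":-1,"tx":0,"ty":0,"tz":0,"ax":0,"ay":0,"az":0}
  ]
}}

```text
time: 21.6
tcp_pos: [0.5064, 0.159, 0.0095]
orientation: [0.748, 0.664, -0.001, -0.001]
contact_force: [-5.6, 0.4, 8.6]
grip_width: -0.0
```

```bash
python3 seat.py
```

```text
21.6 [0.5064 0.159  0.0095] [[0.119, 0.993, -0.0], [0.993, -0.119, -0.003], [-0.003, 0.0, -1.0]] [-5.6  0.4  8.6] -0.0
tcp tray [-38.4 -10.8]
plate(tray) 37895 [-0.7 12.3] [143.9  61.9] 89.78 pct x [-31.3  27.9] y [-51.3  83.3] z [0.0147 0.016  0.0173]
```

Request:
{"fn": "servo_tool", "kwargs": {
  "commands": [
    {"hand":-1,"tx":0,"ty":1,"tz":0,"ax":0,"ay":0,"az":0},
    {"hand":-1,"tx":0,"ty":0,"tz":0,"ax":0,"ay":0,"az":0}
  ]
}}

```text
time: 21.85
tcp_pos: [0.507, 0.1589, 0.0095]
orientation: [0.748, 0.664, -0.001, -0.001]
contact_force: [-6.6, 0.0, 9.3]
grip_width: -0.003
```

Request:
{"fn": "servo_tool", "kwargs": {
  "commands": [
    {"hand":-1,"tx":0,"ty":0.5,"tz":0,"ax":0,"ay":0,"az":0},
    {"hand":-1,"tx":0,"ty":0,"tz":0,"ax":0,"ay":0,"az":0}
  ]
}}

```text
time: 22.05
tcp_pos: [0.5076, 0.1589, 0.0095]
orientation: [0.748, 0.664, -0.001, -0.001]
contact_force: [-6.5, 0.6, 8.7]
grip_width: -0.0
```

Request:
{"fn": "servo_tool", "kwargs": {
  "commands": [
    {"hand":-1,"tx":0,"ty":0.5,"tz":0,"ax":0,"ay":0,"az":0},
    {"hand":-1,"tx":0,"ty":0,"tz":0,"ax":0,"ay":0,"az":0}
  ]
}}

```text
time: 22.25
tcp_pos: [0.5077, 0.1589, 0.0095]
orientation: [0.748, 0.664, -0.002, -0.001]
contact_force: [-9.0, 0.8, 10.8]
grip_width: 0.003
```

Request:
{"fn": "servo_tool", "kwargs": {
  "commands": [
    {"hand":-1,"tx":0,"ty":-12,"tz":0,"ax":0,"ay":0,"az":0},
    {"hand":-1,"tx":0,"ty":0,"tz":-35,"ax":0,"ay":0,"az":0},
    {"hand":-1,"tx":-40,"ty":16,"tz":-5,"ax":0,"ay":0,"az":0},
    {"hand":-1,"tx":-40,"ty":16,"tz":0,"ax":0,"ay":0,"az":0},
    {"hand":-1,"tx":-40,"ty":17,"tz":0,"ax":0,"ay":0,"az":0},
    {"hand":-1,"tx":0,"ty":0,"tz":20,"ax":0,"ay":0,"az":0},
    {"hand":-1,"tx":0,"ty":0,"tz":20,"ax":0,"ay":0,"az":0},
    {"hand":-1,"tx":0,"ty":0,"tz":0,"ax":0,"ay":0,"az":0}
  ]
}}

```text
time: 23.05
tcp_pos: [0.5303, 0.0346, 0.0073]
orientation: [0.749, 0.663, -0.001, -0.001]
contact_force: [-0.3, 0.2, 0.7]
grip_width: -0.008
```

```bash
python3 seat.py
```

```text
23.05 [0.5303 0.0346 0.0073] [[0.121, 0.993, -0.0], [0.993, -0.121, -0.003], [-0.003, 0.0, -1.0]] [-0.3  0.2  0.7] -0.008
tcp tray [   0.  -131.6]
plate(tray) 41120 [  0.1 -57.6] [61.1 98.3] 0.01 pct x [-29.7  29.9] y [-105.2  -11.1] z [0.0147 0.016  0.0174]
```

Request:
{"fn": "servo_tool", "kwargs": {
  "commands": [
    {"hand":-1,"tx":0,"ty":0,"tz":-2,"ax":0,"ay":0,"az":0},
    {"hand":-1,"tx":8,"ty":0,"tz":0,"ax":0,"ay":0,"az":0},
    {"hand":-1,"tx":4,"ty":0,"tz":0,"ax":0,"ay":0,"az":0},
    {"hand":-1,"tx":4,"ty":0,"tz":0,"ax":0,"ay":0,"az":0},
    {"hand":-1,"tx":3,"ty":0,"tz":0,"ax":0,"ay":0,"az":0},
    {"hand":-1,"tx":3,"ty":0,"tz":0,"ax":0,"ay":0,"az":0},
    {"hand":-1,"tx":1,"ty":0,"tz":0,"ax":0,"ay":0,"az":0},
    {"hand":-1,"tx":0,"ty":0,"tz":0,"ax":0,"ay":0,"az":0}
  ]
}}

```text
time: 23.9
tcp_pos: [0.5345, 0.0581, 0.0111]
orientation: [0.748, 0.663, 0.0, -0.0]
contact_force: [0.7, -0.1, -0.5]
grip_width: 0.002
```

```bash
python3 seat.py
```

```text
23.9 [0.5345 0.0581 0.0111] [[0.12, 0.993, 0.0], [0.993, -0.12, -0.0], [-0.0, 0.0, -1.0]] [ 0.7 -0.1 -0.5] 0.002
tcp tray [   1.5 -107.7]
plate(tray) 44632 [ -0.2 -40.3] [113.   61.2] 89.95 pct x [-30.   29.5] y [-95.4  14.3] z [0.0146 0.0161 0.0174]
```

Request:
{"fn": "servo_tool", "kwargs": {
  "commands": [
    {"hand":-1,"tx":1,"ty":0,"tz":0,"ax":0,"ay":0,"az":0},
    {"hand":-1,"tx":0,"ty":0,"tz":0,"ax":0,"ay":0,"az":0}
  ]
}}

```text
time: 24.15
tcp_pos: [0.5345, 0.0588, 0.0109]
orientation: [0.748, 0.663, -0.0, -0.0]
contact_force: [0.0, -1.4, -1.3]
grip_width: -0.001
```

Request:
{"fn": "servo_tool", "kwargs": {
  "commands": [
    {"hand":-1,"tx":1,"ty":0,"tz":0,"ax":0,"ay":0,"az":0},
    {"hand":-1,"tx":0,"ty":0,"tz":0,"ax":0,"ay":0,"az":0}
  ]
}}

```text
time: 24.35
tcp_pos: [0.5346, 0.0597, 0.011]
orientation: [0.748, 0.663, -0.0, -0.0]
contact_force: [-1.2, -1.5, -0.2]
grip_width: 0.003
```

Request:
{"fn": "servo_tool", "kwargs": {
  "commands": [
    {"hand":-1,"tx":0.5,"ty":0,"tz":0,"ax":0,"ay":0,"az":0},
    {"hand":-1,"tx":0,"ty":0,"tz":0,"ax":0,"ay":0,"az":0}
  ]
}}

```text
time: 24.55
tcp_pos: [0.5347, 0.0598, 0.011]
orientation: [0.748, 0.663, -0.0, 0.0]
contact_force: [-0.7, -4.0, -0.6]
grip_width: -0.0
```

Request:
{"fn": "servo_tool", "kwargs": {
  "commands": [
    {"hand":-1,"tx":0.6,"ty":0,"tz":0,"ax":0,"ay":0,"az":0},
    {"hand":-1,"tx":0,"ty":0,"tz":0,"ax":0,"ay":0,"az":0}
  ]
}}

```text
time: 24.75
tcp_pos: [0.5348, 0.0599, 0.011]
orientation: [0.748, 0.664, -0.001, 0.0]
contact_force: [-1.7, -6.9, 0.3]
grip_width: 0.002
```

Request:
{"fn": "servo_tool", "kwargs": {
  "commands": [
    {"hand":-1,"tx":-12,"ty":0,"tz":0,"ax":0,"ay":0,"az":0},
    {"hand":-1,"tx":0,"ty":0,"tz":-35,"ax":0,"ay":0,"az":0},
    {"hand":-1,"tx":38,"ty":-20,"tz":-5,"ax":0,"ay":0,"az":0},
    {"hand":-1,"tx":40,"ty":-20,"tz":0,"ax":0,"ay":0,"az":0},
    {"hand":-1,"tx":40,"ty":-10,"tz":0,"ax":0,"ay":0,"az":0},
    {"hand":-1,"tx":0,"ty":0,"tz":20,"ax":0,"ay":0,"az":0},
    {"hand":-1,"tx":0,"ty":0,"tz":20,"ax":0,"ay":0,"az":0},
    {"hand":-1,"tx":0,"ty":0,"tz":0,"ax":0,"ay":0,"az":0}
  ]
}}

```text
time: 25.55
tcp_pos: [0.4958, 0.1722, 0.009]
orientation: [0.748, 0.664, -0.002, -0.002]
contact_force: [-0.1, -0.7, 0.3]
grip_width: 0.001
```

```bash
python3 seat.py
```

```text
25.55 [0.4958 0.1722 0.009 ] [[0.119, 0.993, -0.0], [0.993, -0.119, -0.004], [-0.004, 0.0, -1.0]] [-0.1 -0.7  0.3] 0.001
tcp tray [-50.5   1. ]
plate(tray) 36686 [ 0.1 24.3] [ 61.6 142.8] 0.04 pct x [-30.2  29.8] y [-39.2  94.8] z [0.0147 0.0161 0.0174]
```

Request:
{"fn": "servo_tool", "kwargs": {
  "commands": [
    {"hand":-1,"tx":0,"ty":8,"tz":0,"ax":0,"ay":0,"az":0},
    {"hand":-1,"tx":0,"ty":4,"tz":0,"ax":0,"ay":0,"az":0},
    {"hand":-1,"tx":0,"ty":1,"tz":0,"ax":0,"ay":0,"az":0},
    {"hand":-1,"tx":0,"ty":0,"tz":0,"ax":0,"ay":0,"az":0}
  ]
}}

```text
time: 26.0
tcp_pos: [0.5097, 0.1705, 0.0118]
orientation: [0.748, 0.663, -0.001, -0.001]
contact_force: [-8.7, 1.2, 6.8]
grip_width: 0.001
```

Request:
{"fn": "servo_tool", "kwargs": {
  "commands": [
    {"hand":-1,"tx":0,"ty":1,"tz":0,"ax":0,"ay":0,"az":0},
    {"hand":-1,"tx":0,"ty":0,"tz":0,"ax":0,"ay":0,"az":0}
  ]
}}

```text
time: 26.2
tcp_pos: [0.5098, 0.1705, 0.0118]
orientation: [0.748, 0.663, -0.002, -0.002]
contact_force: [-12.1, 0.9, 8.4]
grip_width: -0.004
```

Request:
{"fn": "servo_tool", "kwargs": {
  "commands": [
    {"hand":-1,"tx":0,"ty":-12,"tz":0,"ax":0,"ay":0,"az":0},
    {"hand":-1,"tx":0,"ty":0,"tz":-40,"ax":0,"ay":0,"az":0},
    {"hand":-0.05,"tx":0,"ty":0,"tz":-40,"ax":0,"ay":0,"az":0},
    {"hand":-0.05,"tx":-12,"ty":42,"tz":0,"ax":0,"ay":0,"az":0},
    {"hand":-0.05,"tx":-12,"ty":42,"tz":0,"ax":0,"ay":0,"az":0},
    {"hand":-0.05,"tx":-11,"ty":42,"tz":0,"ax":0,"ay":0,"az":0},
    {"hand":-0.05,"tx":0,"ty":0,"tz":0,"ax":0,"ay":0,"az":0},
    {"hand":-0.05,"tx":0,"ty":0,"tz":0,"ax":0,"ay":0,"az":0}
  ],
  "force": 40
}}

```text
time: 27.0
tcp_pos: [0.6217, 0.1211, 0.0914]
orientation: [0.749, 0.663, 0.0, 0.0]
contact_force: [-1.1, 0.2, -0.4]
grip_width: 0.476
```

```bash
cat > head.py <<'E'
from seat import *
def heads(f):
    P=wpts(f);C=f["pixels"].astype(int);t=tr(P)
    m=((C.max(-1)>110)&(P[...,2]>.03)&(P[...,2]<.06)&(t[...,0]>15)&(t[...,0]<100)&(t[...,1]>-140)&(t[...,1]<40)).astype(np.uint8)
    n,l,s,c=cv2.connectedComponentsWithStats(m)
    for i in range(1,n):
        if s[i,4]<100: continue
        q=P[l==i]; zt=np.percentile(q[:,2],90); q=q[q[:,2]>zt-.0035]
        (cx,cy),r=cv2.minEnclosingCircle((q[:,:2]*1000).astype(np.float32))
        print("head px",c[i].round(),"world",round(cx,1),round(cy,1),"r",round(r,1),"tray",tr([[cx/1000,cy/1000]]).round(1),"ztop",np.median(q[:,2]).round(4))
if __name__=="__main__":
    s=st(); print("tcp tray",tr(s["tcp_pos"]).round(1)); heads(wrist(sys.argv[1] if len(sys.argv)>1 else None))
E
python3 head.py pics/w7.png
```

```text
27.0 [0.6217 0.1211 0.0914] [[0.121, 0.993, 0.0], [0.993, -0.121, 0.001], [0.001, 0.0, -1.0]] [-1.1  0.2 -0.4] 0.476
tcp tray [ 80.5 -34.8]
head px [321. 261.] world 621.0 122.9 r 8.9 tray [[ 79.7 -33.1]] ztop 0.0422
head px [323. 372.] world 612.7 50.2 r 8.9 tray [[  80.  -106.3]] ztop 0.0403
```

View pics/w7.png

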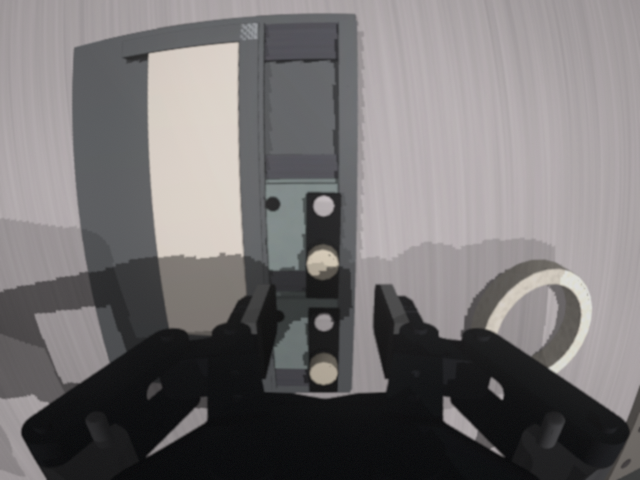

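Request:
{"fn": "servo_tool", "kwargs": {
  "commands": [
    {"hand":-0.2,"tx":1,"ty":-0.6,"tz":25,"ax":0,"ay":0,"az":0},
    {"hand":-0.2,"tx":0,"ty":0,"tz":25,"ax":0,"ay":0,"az":0},
    {"hand":-0.2,"tx":0,"ty":0,"tz":12,"ax":0,"ay":0,"az":0},
    {"hand":-0.2,"tx":0,"ty":0,"tz":0,"ax":0,"ay":0,"az":0},
    {"hand":-1,"tx":0,"ty":0,"tz":0,"ax":0,"ay":0,"az":0},
    {"hand":-1,"tx":0,"ty":0,"tz":0,"ax":0,"ay":0,"az":0},
    {"hand":-1,"tx":0,"ty":0,"tz":0,"ax":0,"ay":0,"az":0},
    {"hand":-1,"tx":0,"ty":0,"tz":0,"ax":0,"ay":0,"az":0}
  ]
}}

```text
time: 27.85
tcp_pos: [0.6212, 0.1232, 0.0304]
orientation: [0.748, 0.663, 0.001, 0.0]
contact_force: [-0.8, 0.4, 3.5]
grip_width: 0.169
```

Request:
{"fn": "servo_tool", "kwargs": {
  "commands": [
    {"hand":-1,"tx":0,"ty":0,"tz":-2,"ax":0,"ay":0,"az":0},
    {"hand":-1,"tx":0,"ty":0,"tz":-2,"ax":0,"ay":0,"az":0},
    {"hand":-1,"tx":0,"ty":0,"tz":-1.5,"ax":0,"ay":0,"az":0},
    {"hand":-1,"tx":0,"ty":0,"tz":0,"ax":0,"ay":0,"az":0}
  ]
}}

```text
time: 28.25
tcp_pos: [0.6205, 0.1231, 0.0348]
orientation: [0.748, 0.663, 0.0, 0.0]
contact_force: [1.3, 1.2, -3.1]
grip_width: 0.175
```

```bash
python3 head.py
```

```text
28.25 [0.6205 0.1231 0.0348] [[0.12, 0.993, 0.0], [0.993, -0.12, 0.0], [0.0, 0.0, -1.0]] [ 1.3  1.2 -3.1] 0.175
tcp tray [ 79.2 -32.9]
```

Request:
{"fn": "servo_tool", "kwargs": {
  "commands": [
    {"hand":-1,"tx":0,"ty":0,"tz":-1,"ax":0,"ay":0,"az":0},
    {"hand":-1,"tx":0,"ty":0,"tz":0,"ax":0,"ay":0,"az":0}
  ]
}}

```text
time: 28.5
tcp_pos: [0.6204, 0.1231, 0.0356]
orientation: [0.748, 0.663, -0.0, -0.0]
contact_force: [-0.2, 1.8, -3.2]
grip_width: 0.172
```

Request:
{"fn": "servo_tool", "kwargs": {
  "commands": [
    {"hand":-1,"tx":0,"ty":0,"tz":-0.7,"ax":0,"ay":0,"az":0},
    {"hand":-1,"tx":0,"ty":0,"tz":0,"ax":0,"ay":0,"az":0}
  ]
}}

```text
time: 28.7
tcp_pos: [0.6204, 0.1231, 0.0363]
orientation: [0.748, 0.663, -0.0, -0.0]
contact_force: [0.6, 1.0, -3.2]
grip_width: 0.167
```

Run:
```python
from head import *
s=st(); f=wrist(); P=wpts(f);t=tr(P)
m=(np.hypot(*(P[...,:2]*1000-np.array(s["tcp_pos"][:2])*1000).transpose(2,0,1))<7.5)&(P[...,2]>.02)&(P[...,2]<.07)
print(m.sum(),np.percentile(P[m][:,2],[5,25,50,75,95]).round(4)); u=f["pixels"][m]; print(np.median(u,0))
heads(f)
```

```text
28.7 [0.6204 0.1231 0.0363] [[0.12, 0.993, 0.0], [0.993, -0.12, -0.0], [-0.0, 0.0, -1.0]] [ 0.6  1.  -3.2] 0.167
1421 [0.0265 0.0469 0.0479 0.0484 0.0497]
[87. 83. 76.]
```

Request:
{"fn": "servo_tool", "kwargs": {
  "commands": [
    {"hand":-1,"tx":0.26,"ty":-3.92,"tz":0,"ax":0,"ay":0,"az":0.131},
    {"hand":-1,"tx":0.26,"ty":-3.92,"tz":0,"ax":0,"ay":0,"az":0.131},
    {"hand":-1,"tx":0.26,"ty":-3.92,"tz":0,"ax":0,"ay":0,"az":0.131},
    {"hand":-1,"tx":0,"ty":0,"tz":0,"ax":0,"ay":0,"az":0}
  ]
}}

```text
time: 29.15
tcp_pos: [0.6096, 0.1269, 0.0366]
orientation: [0.864, 0.504, 0.0, 0.0]
contact_force: [2.4, 0.6, -3.5]
grip_width: 0.17
```

Turning freely (2–3 N). Continue the arc.

Request:
{"fn": "servo_tool", "kwargs": {
  "commands": [
    {"hand":-1,"tx":0.26,"ty":-3.92,"tz":0,"ax":0,"ay":0,"az":0.131},
    {"hand":-1,"tx":0.26,"ty":-3.92,"tz":0,"ax":0,"ay":0,"az":0.131},
    {"hand":-1,"tx":0.26,"ty":-3.92,"tz":0,"ax":0,"ay":0,"az":0.131},
    {"hand":-1,"tx":0.26,"ty":-3.92,"tz":0,"ax":0,"ay":0,"az":0.131},
    {"hand":-1,"tx":0.26,"ty":-3.92,"tz":0,"ax":0,"ay":0,"az":0.131},
    {"hand":-1,"tx":0.26,"ty":-3.92,"tz":0,"ax":0,"ay":0,"az":0.131},
    {"hand":-1,"tx":0.26,"ty":-3.92,"tz":0,"ax":0,"ay":0,"az":0.131},
    {"hand":-1,"tx":0.26,"ty":-3.92,"tz":0,"ax":0,"ay":0,"az":0.131},
    {"hand":-1,"tx":0,"ty":0,"tz":0,"ax":0,"ay":0,"az":0}
  ]
}}

```text
time: 30.05
tcp_pos: [0.5956, 0.152, 0.037]
orientation: [1.0, 0.006, 0.001, 0.001]
contact_force: [5.1, -3.3, -3.3]
grip_width: 0.167
```

```bash
python3 head.py
```

```text
30.05 [0.5956 0.152  0.037 ] [[1.0, 0.012, 0.003], [0.012, -1.0, 0.001], [0.003, -0.001, -1.0]] [ 5.1 -3.3 -3.3] 0.167
tcp tray [51.  -7.3]
head px [548. 265.] world 612.6 50.0 r 9.3 tray [[  80.  -106.5]] ztop 0.0402
head px [327. 314.] world 595.1 152.3 r 9.1 tray [[50.4 -6.9]] ztop 0.0486
```

Request:
{"fn": "servo_tool", "kwargs": {
  "commands": [
    {"hand":-1,"tx":0.26,"ty":-2.9,"tz":0,"ax":0,"ay":0,"az":0.131},
    {"hand":-1,"tx":0,"ty":0,"tz":0,"ax":0,"ay":0,"az":0}
  ]
}}

```text
time: 30.3
tcp_pos: [0.5957, 0.155, 0.0369]
orientation: [0.998, -0.059, 0.001, 0.0]
contact_force: [4.6, -1.5, -2.7]
grip_width: 0.171
```

Request:
{"fn": "servo_tool", "kwargs": {
  "commands": [
    {"hand":-1,"tx":0,"ty":-1,"tz":0,"ax":0,"ay":0,"az":0},
    {"hand":-1,"tx":0,"ty":0,"tz":0,"ax":0,"ay":0,"az":0}
  ]
}}

```text
time: 30.5
tcp_pos: [0.5957, 0.1552, 0.0369]
orientation: [0.998, -0.057, 0.001, 0.001]
contact_force: [4.1, -4.1, -3.2]
grip_width: 0.176
```

```bash
python3 head.py
```

```text
30.5 [0.5957 0.1552 0.0369] [[0.993, -0.114, 0.002], [-0.114, -0.993, 0.001], [0.002, -0.002, -1.0]] [ 4.1 -4.1 -3.2] 0.176
tcp tray [50.7 -4. ]
head px [552. 237.] world 612.7 50.0 r 9.3 tray [[  80.1 -106.4]] ztop 0.0403
head px [328. 315.] world 595.1 155.0 r 9.2 tray [[50.2 -4.3]] ztop 0.0485
```

Request:
{"fn": "servo_tool", "kwargs": {
  "commands": [
    {"hand":-1,"tx":0,"ty":0,"tz":3,"ax":0,"ay":0,"az":0},
    {"hand":-1,"tx":0,"ty":0,"tz":3,"ax":0,"ay":0,"az":0},
    {"hand":-1,"tx":0,"ty":0,"tz":2.5,"ax":0,"ay":0,"az":0},
    {"hand":-1,"tx":0,"ty":0,"tz":0,"ax":0,"ay":0,"az":0}
  ]
}}

```text
time: 30.95
tcp_pos: [0.5958, 0.1552, 0.0286]
orientation: [0.998, -0.058, 0.001, 0.001]
contact_force: [3.4, -5.9, 0.3]
grip_width: 0.171
```

```bash
python3 head.py
```

```text
30.95 [0.5958 0.1552 0.0286] [[0.993, -0.116, 0.002], [-0.116, -0.993, 0.001], [0.002, -0.001, -1.0]] [ 3.4 -5.9  0.3] 0.171
tcp tray [50.8 -4. ]
head px [562. 242.] world 612.8 49.8 r 9.3 tray [[  80.2 -106.6]] ztop 0.0402
head px [327. 315.] world 595.0 155.0 r 9.3 tray [[50.  -4.4]] ztop 0.0403
```

Request:
{"fn": "servo_tool", "kwargs": {
  "commands": [
    {"hand":-0.4,"tx":0,"ty":0,"tz":0,"ax":0,"ay":0,"az":0},
    {"hand":-0.4,"tx":0,"ty":0,"tz":0,"ax":0,"ay":0,"az":0},
    {"hand":-0.4,"tx":-0.6,"ty":0,"tz":-22,"ax":0,"ay":0,"az":0},
    {"hand":-1,"tx":0,"ty":0,"tz":0,"ax":0,"ay":0,"az":0},
    {"hand":-1,"tx":0,"ty":0,"tz":0,"ax":0,"ay":0,"az":0},
    {"hand":-1,"tx":0,"ty":0,"tz":0,"ax":0,"ay":0,"az":0},
    {"hand":-1,"tx":0,"ty":0,"tz":6,"ax":0,"ay":0,"az":0},
    {"hand":-1,"tx":0,"ty":0,"tz":3,"ax":0,"ay":0,"az":0},
    {"hand":-1,"tx":0,"ty":0,"tz":2,"ax":0,"ay":0,"az":0},
    {"hand":-1,"tx":0,"ty":0,"tz":0,"ax":0,"ay":0,"az":0}
  ]
}}

```text
time: 32.0
tcp_pos: [0.5933, 0.1566, 0.0385]
orientation: [0.998, -0.06, -0.001, 0.0]
contact_force: [-1.4, 0.4, 1.8]
grip_width: -0.004
```

Request:
{"fn": "servo_tool", "kwargs": {
  "commands": [
    {"hand":-1,"tx":0,"ty":0,"tz":1,"ax":0,"ay":0,"az":0},
    {"hand":-1,"tx":0,"ty":0,"tz":0,"ax":0,"ay":0,"az":0}
  ]
}}

```text
time: 32.2
tcp_pos: [0.5934, 0.1566, 0.0384]
orientation: [0.998, -0.06, -0.001, 0.0]
contact_force: [-5.5, 0.0, 9.2]
grip_width: 0.003
```

Request:
{"fn": "servo_tool", "kwargs": {
  "commands": [
    {"hand":-1,"tx":0,"ty":0,"tz":0.4,"ax":0,"ay":0,"az":0},
    {"hand":-1,"tx":0,"ty":0,"tz":0,"ax":0,"ay":0,"az":0}
  ]
}}

```text
time: 32.4
tcp_pos: [0.5934, 0.1566, 0.0383]
orientation: [0.998, -0.06, -0.001, 0.0]
contact_force: [-6.5, 0.0, 11.3]
grip_width: -0.004
```

Request:
{"fn": "servo_tool", "kwargs": {
  "commands": [
    {"hand":-1,"tx":0,"ty":0,"tz":-20,"ax":0,"ay":0,"az":0},
    {"hand":-1,"tx":0,"ty":0,"tz":-32,"ax":0,"ay":0,"az":0},
    {"hand":-0.2,"tx":10,"ty":35,"tz":0,"ax":0,"ay":0,"az":-0.131},
    {"hand":-0.2,"tx":5,"ty":36,"tz":0,"ax":0,"ay":0,"az":-0.131},
    {"hand":-0.2,"tx":0,"ty":36,"tz":0,"ax":0,"ay":0,"az":-0.131},
    {"hand":-0.2,"tx":0,"ty":0,"tz":0,"ax":0,"ay":0,"az":-0.131},
    {"hand":-0.2,"tx":0,"ty":0,"tz":0,"ax":0,"ay":0,"az":-0.131},
    {"hand":-0.2,"tx":0,"ty":0,"tz":0,"ax":0,"ay":0,"az":-0.131},
    {"hand":-0.2,"tx":0,"ty":0,"tz":0,"ax":0,"ay":0,"az":-0.131},
    {"hand":-0.2,"tx":0,"ty":0,"tz":0,"ax":0,"ay":0,"az":-0.131},
    {"hand":-0.2,"tx":0,"ty":0,"tz":0,"ax":0,"ay":0,"az":-0.131},
    {"hand":-0.2,"tx":0,"ty":0,"tz":0,"ax":0,"ay":0,"az":-0.131},
    {"hand":-0.2,"tx":0,"ty":0,"tz":0,"ax":0,"ay":0,"az":-0.131},
    {"hand":-0.2,"tx":0,"ty":0,"tz":0,"ax":0,"ay":0,"az":-0.131},
    {"hand":-0.2,"tx":0,"ty":0,"tz":0,"ax":0,"ay":0,"az":0},
    {"hand":-0.2,"tx":0,"ty":0,"tz":0,"ax":0,"ay":0,"az":0}
  ]
}}

```text
time: 34.0
tcp_pos: [0.6098, 0.049, 0.0891]
orientation: [0.749, 0.662, -0.0, -0.0]
contact_force: [0.1, 0.7, -0.3]
grip_width: 0.398
```

```bash
python3 head.py
```

```text
34.0 [0.6098 0.049  0.0891] [[0.123, 0.992, 0.0], [0.992, -0.123, -0.0], [-0.0, 0.0, -1.0]] [ 0.1  0.7 -0.3] 0.398
tcp tray [  77.3 -107.8]
head px [271.  73.] world 595.1 155.5 r 9.1 tray [[50.1 -3.8]] ztop 0.0385
head px [328. 260.] world 612.5 50.4 r 8.7 tray [[  79.8 -106.1]] ztop 0.0402
```

Request:
{"fn": "servo_tool", "kwargs": {
  "commands": [
    {"hand":-0.2,"tx":1.5,"ty":2.6,"tz":25,"ax":0,"ay":0,"az":0},
    {"hand":-0.2,"tx":0,"ty":0,"tz":25,"ax":0,"ay":0,"az":0},
    {"hand":-0.2,"tx":0,"ty":0,"tz":10,"ax":0,"ay":0,"az":0},
    {"hand":-0.2,"tx":0,"ty":0,"tz":0,"ax":0,"ay":0,"az":0},
    {"hand":-1,"tx":0,"ty":0,"tz":0,"ax":0,"ay":0,"az":0},
    {"hand":-1,"tx":0,"ty":0,"tz":0,"ax":0,"ay":0,"az":0},
    {"hand":-1,"tx":0,"ty":0,"tz":0,"ax":0,"ay":0,"az":0},
    {"hand":-1,"tx":0,"ty":0,"tz":0,"ax":0,"ay":0,"az":0}
  ]
}}

```text
time: 34.85
tcp_pos: [0.6131, 0.0501, 0.0304]
orientation: [0.748, 0.663, 0.0, 0.0]
contact_force: [-2.9, -0.3, 3.7]
grip_width: 0.17
```

Request:
{"fn": "servo_tool", "kwargs": {
  "commands": [
    {"hand":-1,"tx":0,"ty":0,"tz":-2,"ax":0,"ay":0,"az":0},
    {"hand":-1,"tx":0,"ty":0,"tz":-2,"ax":0,"ay":0,"az":0},
    {"hand":-1,"tx":0,"ty":0,"tz":-2,"ax":0,"ay":0,"az":0},
    {"hand":-1,"tx":0,"ty":0,"tz":-1.5,"ax":0,"ay":0,"az":0},
    {"hand":-1,"tx":0,"ty":0,"tz":0,"ax":0,"ay":0,"az":0}
  ]
}}

```text
time: 35.35
tcp_pos: [0.6128, 0.0502, 0.0372]
orientation: [0.748, 0.663, 0.0, 0.0]
contact_force: [0.5, -0.6, -2.2]
grip_width: 0.167
```

```bash
cat > ht.py <<'E'
from head import *
s=st(); f=wrist(); P=wpts(f)
m=(np.hypot(*(P[...,:2]*1000-np.array(s["tcp_pos"][:2])*1000).transpose(2,0,1))<7.5)&(P[...,2]>.02)&(P[...,2]<.07)
print("tcp tray",tr(s["tcp_pos"]).round(1),m.sum(),np.percentile(P[m][:,2],[25,50,75]).round(4)); heads(f)
E
python3 ht.py
```

```text
35.35 [0.6128 0.0502 0.0372] [[0.12, 0.993, 0.0], [0.993, -0.12, 0.0], [0.0, 0.0, -1.0]] [ 0.5 -0.6 -2.2] 0.167
tcp tray [  80.2 -106.2] 1216 [0.0462 0.0468 0.0472]
head px [245.  53.] world 595.1 155.3 r 8.9 tray [[50.1 -4. ]] ztop 0.0385
head px [320. 298.] world 612.0 56.9 r 3.4 tray [[ 78.5 -99.7]] ztop 0.0466
```

Request:
{"fn": "servo_tool", "kwargs": {
  "commands": [
    {"hand":-1,"tx":0,"ty":0,"tz":-1.2,"ax":0,"ay":0,"az":0},
    {"hand":-1,"tx":0,"ty":0,"tz":0,"ax":0,"ay":0,"az":0}
  ]
}}

```text
time: 35.6
tcp_pos: [0.6126, 0.0503, 0.0381]
orientation: [0.748, 0.663, -0.0, -0.0]
contact_force: [0.4, 0.5, -2.6]
grip_width: 0.167
```

```bash
python3 ht.py
```

```text
35.6 [0.6126 0.0503 0.0381] [[0.12, 0.993, 0.0], [0.993, -0.12, -0.0], [-0.0, 0.0, -1.0]] [ 0.4  0.5 -2.6] 0.167
tcp tray [  79.9 -106.2] 1239 [0.0472 0.0478 0.0483]
head px [246.  54.] world 594.9 155.4 r 8.9 tray [[50. -4.]] ztop 0.0385
head px [321. 298.] world 611.9 57.1 r 3.7 tray [[ 78.5 -99.5]] ztop 0.0477
```

Request:
{"fn": "servo_tool", "kwargs": {
  "commands": [
    {"hand":-1,"tx":0.26,"ty":-3.92,"tz":0,"ax":0,"ay":0,"az":0.131},
    {"hand":-1,"tx":0,"ty":0,"tz":0,"ax":0,"ay":0,"az":0}
  ]
}}

```text
time: 35.85
tcp_pos: [0.6086, 0.0509, 0.0381]
orientation: [0.79, 0.613, -0.0, -0.0]
contact_force: [0.6, -0.1, -3.9]
grip_width: 0.171
```

Free to turn; carry on round the arc.

Request:
{"fn": "servo_tool", "kwargs": {
  "commands": [
    {"hand":-1,"tx":0.26,"ty":-3.92,"tz":0,"ax":0,"ay":0,"az":0.131},
    {"hand":-1,"tx":0.26,"ty":-3.92,"tz":0,"ax":0,"ay":0,"az":0.131},
    {"hand":-1,"tx":0.26,"ty":-3.92,"tz":0,"ax":0,"ay":0,"az":0.131},
    {"hand":-1,"tx":0.26,"ty":-3.92,"tz":0,"ax":0,"ay":0,"az":0.131},
    {"hand":-1,"tx":0.26,"ty":-3.92,"tz":0,"ax":0,"ay":0,"az":0.131},
    {"hand":-1,"tx":0.26,"ty":-3.92,"tz":0,"ax":0,"ay":0,"az":0.131},
    {"hand":-1,"tx":0.26,"ty":-3.92,"tz":0,"ax":0,"ay":0,"az":0.131},
    {"hand":-1,"tx":0.26,"ty":-3.92,"tz":0,"ax":0,"ay":0,"az":0.131},
    {"hand":-1,"tx":0.26,"ty":-3.92,"tz":0,"ax":0,"ay":0,"az":0.131},
    {"hand":-1,"tx":0.26,"ty":-3.92,"tz":0,"ax":0,"ay":0,"az":0.131},
    {"hand":-1,"tx":0,"ty":0,"tz":0,"ax":0,"ay":0,"az":0}
  ]
}}

```text
time: 36.95
tcp_pos: [0.5865, 0.0794, 0.0383]
orientation: [1.0, 0.006, 0.0, 0.0]
contact_force: [0.1, -3.7, -2.0]
grip_width: 0.168
```

```bash
python3 head.py
```

```text
36.95 [0.5865 0.0794 0.0383] [[1.0, 0.012, 0.0], [0.012, -1.0, 0.001], [0.0, -0.001, -1.0]] [ 0.1 -3.7 -2. ] 0.168
tcp tray [ 50.6 -80.4]
head px [155. 280.] world 595.0 155.3 r 9.2 tray [[50. -4.]] ztop 0.0384
head px [328. 306.] world 588.7 79.1 r 7.3 tray [[ 52.8 -80.4]] ztop 0.0478
```

Request:
{"fn": "servo_tool", "kwargs": {
  "commands": [
    {"hand":-1,"tx":0.26,"ty":-2.9,"tz":0,"ax":0,"ay":0,"az":0.131},
    {"hand":-1,"tx":0,"ty":0,"tz":0,"ax":0,"ay":0,"az":0}
  ]
}}

```text
time: 37.2
tcp_pos: [0.5866, 0.0826, 0.0382]
orientation: [0.998, -0.059, 0.0, -0.0]
contact_force: [-0.6, -1.2, -1.6]
grip_width: 0.167
```

Request:
{"fn": "servo_tool", "kwargs": {
  "commands": [
    {"hand":-1,"tx":0,"ty":-1,"tz":0,"ax":0,"ay":0,"az":0},
    {"hand":-1,"tx":0,"ty":0,"tz":0,"ax":0,"ay":0,"az":0}
  ]
}}

```text
time: 37.4
tcp_pos: [0.5867, 0.083, 0.0383]
orientation: [0.998, -0.059, -0.0, 0.0]
contact_force: [-0.2, -3.6, -1.5]
grip_width: 0.168
```

```bash
python3 head.py
```

```text
37.4 [0.5867 0.083  0.0383] [[0.993, -0.117, -0.0], [-0.117, -0.993, 0.001], [-0.0, -0.001, -1.0]] [-0.2 -3.6 -1.5] 0.168
tcp tray [ 50.3 -76.8]
head px [164. 299.] world 595.4 155.2 r 9.2 tray [[50.4 -4.1]] ztop 0.0384
head px [328. 304.] world 588.8 82.8 r 7.3 tray [[ 52.4 -76.7]] ztop 0.0479
head px [317. 326.] world 582.1 86.3 r 3.2 tray [[ 45.4 -74.1]] ztop 0.048
```

Request:
{"fn": "servo_tool", "kwargs": {
  "commands": [
    {"hand":-1,"tx":0,"ty":0,"tz":3,"ax":0,"ay":0,"az":0},
    {"hand":-1,"tx":0,"ty":0,"tz":3,"ax":0,"ay":0,"az":0},
    {"hand":-1,"tx":0,"ty":0,"tz":2.5,"ax":0,"ay":0,"az":0},
    {"hand":-1,"tx":0,"ty":0,"tz":0,"ax":0,"ay":0,"az":0}
  ]
}}

```text
time: 37.85
tcp_pos: [0.5867, 0.0831, 0.0296]
orientation: [0.998, -0.06, 0.0, 0.0]
contact_force: [-1.7, -5.3, -0.6]
grip_width: 0.167
```

Request:
{"fn": "servo_tool", "kwargs": {
  "commands": [
    {"hand":-0.4,"tx":0,"ty":0,"tz":0,"ax":0,"ay":0,"az":0},
    {"hand":-0.4,"tx":0,"ty":0,"tz":0,"ax":0,"ay":0,"az":0},
    {"hand":-0.4,"tx":0,"ty":0,"tz":-21,"ax":0,"ay":0,"az":0},
    {"hand":-1,"tx":0,"ty":0,"tz":0,"ax":0,"ay":0,"az":0},
    {"hand":-1,"tx":0,"ty":0,"tz":0,"ax":0,"ay":0,"az":0},
    {"hand":-1,"tx":0,"ty":0,"tz":0,"ax":0,"ay":0,"az":0},
    {"hand":-1,"tx":0,"ty":0,"tz":6,"ax":0,"ay":0,"az":0},
    {"hand":-1,"tx":0,"ty":0,"tz":3,"ax":0,"ay":0,"az":0},
    {"hand":-1,"tx":0,"ty":0,"tz":2,"ax":0,"ay":0,"az":0},
    {"hand":-1,"tx":0,"ty":0,"tz":0,"ax":0,"ay":0,"az":0}
  ]
}}

```text
time: 38.85
tcp_pos: [0.5862, 0.0836, 0.039]
orientation: [0.998, -0.061, -0.001, -0.0]
contact_force: [-0.0, -0.3, 0.4]
grip_width: -0.002
```

Request:
{"fn": "servo_tool", "kwargs": {
  "commands": [
    {"hand":-1,"tx":0,"ty":0,"tz":1,"ax":0,"ay":0,"az":0},
    {"hand":-1,"tx":0,"ty":0,"tz":0,"ax":0,"ay":0,"az":0}
  ]
}}

```text
time: 39.05
tcp_pos: [0.5868, 0.0836, 0.0387]
orientation: [0.998, -0.061, 0.0, -0.0]
contact_force: [-0.1, 0.6, 0.2]
grip_width: -0.003
```

Request:
{"fn": "servo_tool", "kwargs": {
  "commands": [
    {"hand":-1,"tx":0,"ty":0,"tz":0.8,"ax":0,"ay":0,"az":0},
    {"hand":-1,"tx":0,"ty":0,"tz":0,"ax":0,"ay":0,"az":0}
  ]
}}

```text
time: 39.25
tcp_pos: [0.5869, 0.0836, 0.0384]
orientation: [0.998, -0.061, 0.0, 0.0]
contact_force: [-2.3, -0.5, 4.5]
grip_width: 0.003
```

Request:
{"fn": "servo_tool", "kwargs": {
  "commands": [
    {"hand":-1,"tx":0,"ty":0,"tz":0.8,"ax":0,"ay":0,"az":0},
    {"hand":-1,"tx":0,"ty":0,"tz":0,"ax":0,"ay":0,"az":0}
  ]
}}

```text
time: 39.45
tcp_pos: [0.5869, 0.0836, 0.0383]
orientation: [0.998, -0.06, 0.0, 0.0]
contact_force: [-3.7, -0.1, 10.6]
grip_width: 0.002
```

Request:
{"fn": "servo_tool", "kwargs": {
  "commands": [
    {"hand":-1,"tx":0,"ty":0,"tz":-20,"ax":0,"ay":0,"az":0},
    {"hand":-1,"tx":0,"ty":0,"tz":-45,"ax":0,"ay":0,"az":0},
    {"hand":-1,"tx":-15,"ty":-15,"tz":-40,"ax":0,"ay":0,"az":0},
    {"hand":-1,"tx":-20,"ty":-20,"tz":-35,"ax":0,"ay":0,"az":0},
    {"hand":-1,"tx":-30,"ty":-20,"tz":-20,"ax":0,"ay":0,"az":0},
    {"hand":-1,"tx":-30,"ty":-15,"tz":-10,"ax":0,"ay":0,"az":0},
    {"hand":-1,"tx":0,"ty":0,"tz":0,"ax":0,"ay":0,"az":0},
    {"hand":-1,"tx":0,"ty":0,"tz":0,"ax":0,"ay":0,"az":0}
  ]
}}

```text
time: 40.25
tcp_pos: [0.5008, 0.1649, 0.2075]
orientation: [0.998, -0.06, 0.001, 0.0]
contact_force: [0.4, 0.0, 0.5]
grip_width: 0.0
```

```bash
python3 head.py pics/w8.png; python3 seat.py
python3 - <<'E'
from h import *
b=snap("side","pics/side1.png");a=snap("scene","pics/scene1.png")
np.savez("f0.npz",a=pts(a),b=pts(b),ac=a["pixels"],bc=b["pixels"])
E
python3 m.py | grep -E "black|red|white|blue"
```

```text
40.25 [0.5008 0.1649 0.2075] [[0.993, -0.12, 0.002], [-0.12, -0.993, -0.0], [0.002, -0.0, -1.0]] [0.4 0.  0.5] 0.0
tcp tray [-44.6  -5.6]
head px [323. 110.] world 595.2 155.6 r 8.9 tray [[50.1 -3.6]] ztop 0.0385
head px [409. 112.] world 586.5 83.4 r 8.8 tray [[ 50.1 -76.4]] ztop 0.0385
40.3 [0.5011 0.1644 0.207 ] [[0.993, -0.121, 0.001], [-0.121, -0.993, 0.0], [0.001, -0.0, -1.0]] [ 0.7 -0.3 -0.4] -0.001
tcp tray [-44.3  -6.1]
plate(tray) 13158 [0.3 0.5] [190.5  60.8] 89.95 pct x [-29.5  30.3] y [-93.4  94.2] z [0.0145 0.016  0.0175]
white px [305. 122.] 620 rect c 327.9 -207.2 wh 43.3 129.3 a 18.2 z [0.0062 0.0075 0.0096]
white px [361. 171.] 293 rect c 388.6 -15.2 wh 38.8 40.2 a 36.0 z [0.0575 0.0601 0.0625]
white px [389. 297.] 3211 rect c 544.7 164.6 wh 189.2 64.3 a 83.1 z [0.0135 0.0161 0.0185]
white px [335. 278.] 59 rect c 587.5 83.1 wh 14.1 14.0 a 35.6 z [0.0367 0.0386 0.0416]
white px [365. 307.] 69 rect c 595.9 154.5 wh 15.1 13.6 a 38.3 z [0.0359 0.0384 0.0409]
white px [244. 348.] 1145 rect c 773.4 42.0 wh 97.6 98.7 a 22.2 z [0.0215 0.024  0.0264]
white px [377. 447.] 46
[... 699 characters left out ...]
5. 197.] 1291 rect c 543.4 165.6 wh 192.6 61.8 a 82.9 z [0.0135 0.0155 0.0174]
white px [416. 223.] 480 rect c 771.1 41.9 wh 98.7 98.3 a 34.7 z [0.0214 0.0235 0.0254]
white px [229. 241.] 269 rect c 385.2 -14.0 wh 41.0 41.5 a 31.4 z [0.0576 0.0593 0.061 ]
white px [190. 349.] 950 rect c 324.6 -207.6 wh 40.7 129.0 a 18.0 z [0.0061 0.0069 0.0083]
black px [368. 315.] 62 rect c 629.0 -178.8 wh 13.2 28.9 a 38.5 z [0.0124 0.0206 0.0277]
blue px [380. 333.] 2351 rect c 646.5 -210.6 wh 142.3 98.7 a 81.7 z [0.001  0.0034 0.04  ]
red px [438. 244.] 350 rect c 781.4 -66.3 wh 46.5 44.9 a 52.0 z [0.0686 0.0709 0.0735]
red px [433. 268.] 442 rect c 778.7 -68.9 wh 62.6 66.2 a 73.6 z [0.0054 0.011  0.0166]
```

View pics/w8.png

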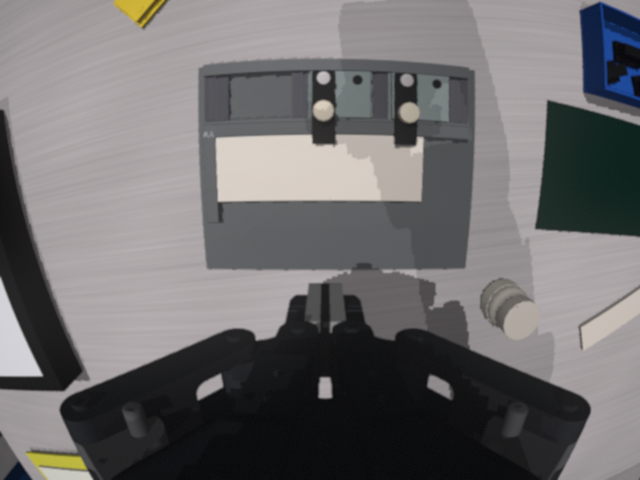

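View pics/scene1.png

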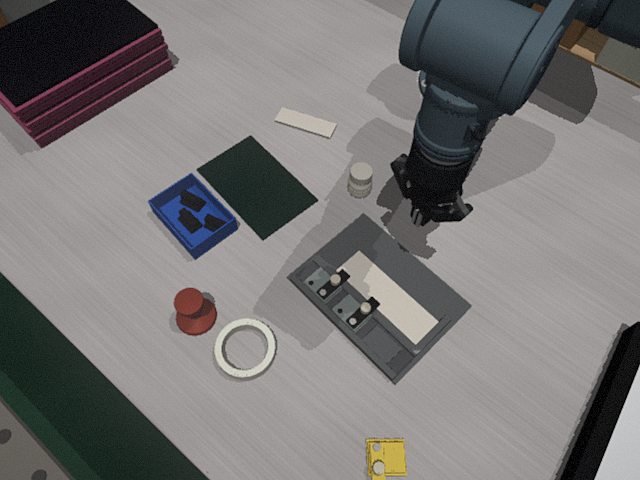

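```bash
python3 -c "
from workcell import robot
print(robot.hand_in())"
```

```text
the job is handed in; nothing more can be done
None
```

The job is done and handed in at about 40 s of simulated time; no verdict was returned.

**What I did**
- **Blocks:** I moved all three packing blocks from the tray into the blue bin.
- **Plate:** It had been knocked about 5 cm aside before I reached it, so I located it again. I laid it in the tray and pushed it against the long fence, then the end fence, then the long fence again. The final forces were about 12 N and 7 N.
- **Retainers:** Only clips 2 and 3 were on the tray; the first slot was empty. For each I pulled the pin up to about 9.5 mm, swung the arm a quarter turn to its stop, and pressed the pin home with about 11 N.

**Last checks**
- **Seating:** The plate's centre measured within about 0.5 mm of the seat point. It was square to within 0.1°, with its top at 16 mm.
- **Pins and arms:** Both heads stood 38.5 mm above the bench, which is fully home. Both arms lay at their stops across the long fence, over the plate.
- **Surroundings:** The three blocks were in the bin. The tape, jar, lifter, small plate and yellow clip were where they started, within measuring error.

**Oddities along the way**
- The grip was 22 mm rather than 14 mm wide while carrying the third block, probably the expected slackening, and the block still landed upright in the bin.
- Both pins started about 2 to 4 mm up rather than fully home.

No final check failed or disagreed.

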